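Stir the drying beads in the covered dish

ROBOT

A 6-joint arm with a two-finger parallel gripper is mounted at the origin on the work surface. World frame = base frame: x ahead of the robot, y to its left, z up, the work surface at z = 0. Lengths are in m, angles in rad, forces in N, time in s.
With the tool pointing down it reaches from about 0.25 to 0.8 m from the base axis. Payload 3.9 kg.
Tool frame: the origin (TCP) lies at the very end of the fingers, on their centre line; the grasp point (between the pads) lies 19 mm behind it; z points along the fingers, y is the line along which they close (so a half turn about z gives the same grasp; the last joint's range is limited). The gripper opens to 85 mm and grips with 20 to 120 N. Pads are 22 mm wide; open, the fingers measure 114 mm over their backs; the gripper's body (76 mm by 85 mm) begins 54 mm behind the grasp point. The pads swing forward as they close: fully open they stand 13 mm farther back than shut.
Start: joints at [-1.125, 0.26, -0.138, 1.173, 0, 1.571], TCP at [0.226, -0.474, 0.231] pointing down, gripper open.
Joint ranges: [-2.78, 2.78], [-0.83, 1.72], [-1.28, 1.37], [-1.9, 2.12], [-1.57, 1.48], [-3.14, 3.14]. Speed limits (rad/s): [2.57, 2.57, 3.14, 3.14, 3.14, 3.14].

INTERFACE

Orientations are given as a unit quaternion [w, x, y, z].
In Python, from bench import ctrl, vision gives the robot as it stands.
- The arm moves only by the tool jog_arm, never from a script. Its argument "steps" is a list of rows, each an object of numbers: "tx", "ty", "tz": the shift along the tool's x, y, z normalised to -1 to 1, where 1 is 0.03 m; "wx", "wy", "wz": the turn, a rotation vector about the tool's x, y, z normalised to -1 to 1, where 1 is 0.15 rad; "grip": the gripper command: -1 is shut, 1 is fully open, values between are in proportion. A call has 1 to 12 rows; each row shifts and turns the commanded pose from where the row before left it, along the tool's axes as they then stand; what a row does not reach is not made up. A row lasts 1/10 s, in which the tool goes at most 50 mm and 8.59 degrees, less where a joint would pass 70% of its speed; a pose out of reach is approached as far as the arm can. A call with a number of a shift or a turn outside -1 to 1 is refused whole. A call with a gripper value outside its range is refused whole. The fingers move at their own pace and stop on an object; the grip force is fixed at half the most. Time passes only in rows, so rows that do not move let the fingers close. It gives the time, the measured TCP pose, the force, the opening and the grip force at its end, in the units of the state.
- ctrl.get_obs(): the state, without advancing time (a new reading comes with each control period).
- vision.snapshot(name): name is "scene" or "side" or "wrist"; returns a dict with "image" (480x640x3 uint8, red, green, blue), "depth" (480x640 float32, m along the optical axis (not along the pixel's ray), 0 where there is no reading), "camera_matrix" (3x3 intrinsics, pixels), "k1" (the pictures are not rectified: a ray, as slopes to the right and down, at radius r is drawn at 1 + k1 r^2 times it, then the intrinsics apply), "R" (3x3) and "t" (3): a world point X has camera coordinates R X + t. Camera axes: x right, y down, z forward; pixel columns grow to the right and rows downward; lengths in m; the calibration is good to about 2 mm. A picture is of the moment at which its call begins.
- ctrl.close_job(): hands the job in; it is judged then, once.
The state is a dict: "t": time; "joint_positions": joint angles; "joint_velocities": joint speeds; "joint_efforts": joint torques, N m; "ee_pos": TCP position; "tcp_rot": TCP orientation; "wrist_force": force on the tool from outside, world axes, zero at the start; "torque": the same for the moment, N m; "gripper_width": finger opening in m; "grasp_force": force on a finger pad.
Only numpy, scipy, OpenCV 4.12 (cv2) and the standard library are available. Lean on these libraries where they do the work, as an engineer would, in place of code of your own. Each camera call takes 0.05 s, during which the arm holds its last target. There are 200 camera calls.

TASK

Push the clear cover of the bead dish aside by its tab, then take the stirrer from its cork pad and stir the clay beads gently, with the foot down among them, once round counter-clockwise seen from above (far side, left, near side, right), so that it sweeps the beads along the wall: by the near side most of them have been carried over 40 mm. Then stand the stirrer back on its pad and push the cover shut again, without spilling beads, pressing hard on the dish (15 N at most with the stirrer, 20 N with the fingers) or disturbing the lying tube, the screw cap and the test cassette.

Things in the scene. Friction and masses are not known exactly. Their poses are not given: they have to be found in the camera images.
- dish: White round dish fixed on a grey base plate (215 x 150 x 10 mm, from -85 to +130 mm in x) that is fixed to the bench. Origin: under the dish's centre, on the bench. Dish outer radius 74 mm, inner radius 69 mm, inner floor 20 mm above the origin, rim 68 mm above it. x axis points from the dish's centre to the cover's hinge post (98 mm away, on the far side), y to the left seen from the robot, z up.
- cover (a joint): Angle of the clear round cover (radius 76 mm, 5 mm thick, underside 74 mm above the bench) about the upright hinge post (98 mm from the dish centre along the dish x axis; its cap reaches 88 mm above the bench): 0 = closed over the dish, grows as the cover swings level to the dish's left (clockwise from above), stop at 1.7 rad. It turns easily (under 2 N at the tab) and stays where left.
- cover_tab (a point): Upright steel push tab on the cover's arm, 46 mm long along the arm (radially from the hinge), 12 mm thick, from 85 to 130 mm above the bench. The point is on the middle of its top edge, 126 mm from the hinge axis. At joint 0 it lies 28 mm from the dish's centre, on the near side. It is pushed sideways with the fingers.
- stirrer: Steel stirrer that stands upright by itself: round foot 30 mm across and 20 mm high, thin shaft (12 mm), white square handle 24 x 24 mm (sides along the stirrer's x and y) from 95 to 165 mm above its underside (the top end). Origin: centre of the foot's underside; z along the shaft, up. 0.14 kg or so.
- pad: Round cork pad, 110 mm across, 8 mm thick, fixed to the bench; the stirrer stands on it. Origin: centre of its underside.
- bead0_center (a point): Centre of smooth glazed clay bead 0, a ball 34 mm across. The five beads start side by side in an arc along the left half of the dish wall, about 48 mm from its centre; the right side and the middle of the dish are free.
- bead1_center (a point): Centre of smooth glazed clay bead 1, a drum 34 mm across and 32 mm high.
- bead2_center (a point): Centre of smooth glazed clay bead 2, a ball 34 mm across.
- bead3_center (a point): Centre of smooth glazed clay bead 3, a drum 34 mm across and 32 mm high.
- bead4_center (a point): Centre of smooth glazed clay bead 4, a ball 34 mm across.
- tube: Bystander: a lying capped tube, 124 mm long, 34 mm thick. Origin: middle of its underside.
- screw_cap: Bystander: a loose screw cap, 42 mm across, 16 mm high. Origin: middle of its underside.
- cassette: Bystander: a flat white test cassette, 75 x 24 x 8 mm. Origin: middle of its underside.

How it is judged:
On the way, in this order (a step that is already met when the one before it is completed fails the run):
1. The cover has been swung open, to at least 1.3 rad, while the stirrer still stands on its pad (value of joint cover above 1.3 rad and height (world z) of stirrer below 0.02 m), for 0.1 s.
2. Foot at most 20 mm above the dish floor, on its far side (+x, hinge post), 20 to 60 mm from its centre, within 20 mm of that axis (z of stirrer in the frame of dish below 0.04 m and x of stirrer in the frame of dish between 0.02 and 0.06 m and y of stirrer in the frame of dish between -0.02 and 0.02 m), for 0.02 s.
3. Foot at most 20 mm above the dish floor, on its left side (+y), 20 to 60 mm from its centre, within 20 mm of that axis (z of stirrer in the frame of dish below 0.04 m and y of stirrer in the frame of dish between 0.02 and 0.06 m and x of stirrer in the frame of dish between -0.02 and 0.02 m), for 0.02 s.
4. Foot at most 20 mm above the dish floor, on its near side (-x), 20 to 60 mm from its centre, within 20 mm of that axis; at that moment 4 or more of the 5 beads are over 40 mm from their starts (z of stirrer in the frame of dish below 0.04 m and x of stirrer in the frame of dish between -0.06 and -0.02 m and y of stirrer in the frame of dish between -0.02 and 0.02 m and (distance of each of bead0_center, bead1_center, bead2_center, bead3_center from where it was at the start of the episode above 0.04 m or distance of each of bead0_center, bead1_center, bead2_center, bead4_center from where it was at the start of the episode above 0.04 m or distance of each of bead0_center, bead1_center, bead3_center, bead4_center from where it was at the start of the episode above 0.04 m or distance of each of bead0_center, bead2_center, bead3_center, bead4_center from where it was at the start of the episode above 0.04 m or distance of each of bead1_center, bead2_center, bead3_center, bead4_center from where it was at the start of the episode above 0.04 m)), for 0.02 s.
5. Foot at most 20 mm above the dish floor, on its right side (-y), 20 to 60 mm from its centre, within 20 mm of that axis (z of stirrer in the frame of dish below 0.04 m and y of stirrer in the frame of dish between -0.06 and -0.02 m and x of stirrer in the frame of dish between -0.02 and 0.02 m), for 0.02 s.
At the end, for the whole second after the job is handed in: The cover is within 0.12 rad of closed, the stirrer stands upright (within 0.08 rad) at rest on the cork pad with its foot within 35 mm of the pad's centre, all beads are in the dish, and the robot touches nothing (value of joint cover below 0.12 rad and horizontal distance between stirrer and pad below 0.035 m and z of stirrer in the frame of pad below 0.011 m and angle between stirrer's own z axis and vertical below 0.08 rad and linear speed of stirrer below 0.02 m/s and contact force between the fingers and stirrer below 0.2 N and horizontal distance between each of bead0_center, bead1_center, bead2_center, bead3_center, bead4_center and dish below 0.07 m).
It fails at once if The stirrer presses on the dish or its cover with more than 15 N (contact force between stirrer and dish above 15 N).
It fails at once if The fingers push on the dish or its cover with more than 20 N (contact force between the fingers and dish above 20 N).
It fails at once if A bead leaves the dish (its centre more than 80 mm from the dish's centre) (horizontal distance between any of bead0_center, bead1_center, bead2_center, bead3_center, bead4_center and dish above 0.08 m).
It fails at once if The stirrer falls over (leans more than 0.6 rad) (angle between stirrer's own z axis and vertical above 0.6 rad).
It fails at once if The lying tube, the screw cap or the test cassette is moved more than 25 mm (distance of any of tube, screw_cap, cassette from where it was at the start of the episode above 0.025 m).
It also fails if it takes over 72 s, if anything falls off the work surface, if the arm or the gripper's body presses on something with over 40 N, if the wrist force passes 120 N, or if a joint passes its speed limit or range.

## Working session

There is one attempt and no reset: what is moved stays moved. The work goes in short steps, Python scripts to look and compute and a tool call to move; the robot and the scene stay as the last step left them, time stands still between calls to the robot, and variables do not carry over. Pictures are saved under pics/ and viewed, at most 14 in all, crops included, and the job is handed in when it is done.

Besides the shell and the picture viewer there is one more tool, called after ">>>" as a command line: name --argument value ..., lists and objects as JSON in quotes. jog_arm: Moves the arm, as the interface text tells. Scaled input: -1 to 1 covers 0.03 m each way for a shift and 0.15 rad each way for a turn. Its arguments: {"type":"object","properties":{"steps":{"type":"array","items":{"type":"object","properties":{"tx":{"type":"number"},"ty":{"type":"number"},"tz":{"type":"number"},"wx":{"type":"number"},"wy":{"type":"number"},"wz":{"type":"number"},"grip":{"type":"number"}}}}},"required":["steps"]}

```bash
mkdir -p pics; cat > h.py <<'E'
import numpy as np, cv2
from bench import ctrl, vision
def snap(n,f=None):
    s=vision.snapshot(n)
    if f: cv2.imwrite('pics/'+f,s['image'][:,:,::-1])
    np.savez('last_%s.npz'%n,**{k:np.asarray(v) for k,v in s.items()})
    return s
def cloud(s):
    K=s['camera_matrix'];k1=float(s['k1']);v,u=np.mgrid[0:480,0:640]
    D=np.array([k1,0,0,0,0])
    p=cv2.undistortPoints(np.stack([u.ravel(),v.ravel()],1).astype(np.float64)[:,None],K,D)[:,0]
    d=s['depth'].ravel()
    c=np.c_[p*d[:,None],d]
    w=(c-s['t'])@s['R']
    return w.reshape(480,640,3)
def ray(s,uv,z):
    p=cv2.undistortPoints(np.array(uv,float).reshape(-1,1,2),s['camera_matrix'],np.array([float(s['k1']),0,0,0,0]))[:,0]
    d=np.c_[p,np.ones(len(p))]@s['R']; o=-s['R'].T@s['t']
    return o+d*((z-o[2])/d[:,2])[:,None]
E
python3 - <<'E'
from h import *
o=ctrl.get_obs();print({k:np.round(v,3) for k,v in o.items()})
for n in('scene','side'):
    s=snap(n,n+'0.png');print(n,s['R'],s['t'],s['k1'])
E
```

```text
{'t': np.float64(0.0), 'joint_positions': array([-1.125,  0.261, -0.139,  1.173, -0.   ,  1.571]), 'joint_velocities': array([-0.001,  0.001, -0.001, -0.001, -0.002, -0.001]), 'joint_efforts': array([-1.0000e-03, -4.0567e+01,  2.5392e+01,  1.9000e-02,  0.0000e+00,
       -0.0000e+00]), 'ee_pos': array([ 0.226, -0.473,  0.23 ]), 'tcp_rot': array([-0.001,  0.975,  0.221, -0.   ]), 'wrist_force': array([ 0.049, -0.085, -0.123]), 'torque': array([ 0.03 , -0.024, -0.056]), 'grasp_force': np.float64(0.0), 'gripper_width': np.float64(0.086)}
scene [[-0.86217126  0.50661248  0.00212195]
 [ 0.42916152  0.73257543 -0.52834991]
 [-0.26922315 -0.45461745 -0.84902407]] [ 0.4674004  -0.16999539  1.02133154] 9.712433564110757e-05
side [[-0.85997092 -0.51028359  0.00779007]
 [-0.25142239  0.41033505 -0.87659108]
 [ 0.4441135  -0.75580144 -0.48117293]] [0.47422711 0.25446718 0.64170317] -0.019694881206083554
```

View pics/scene0.png

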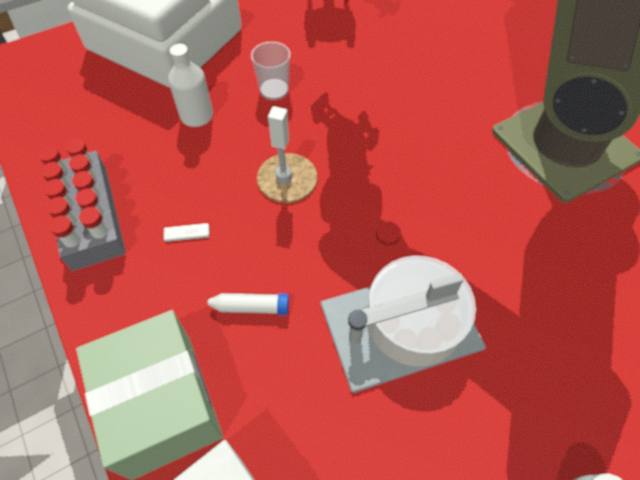

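View pics/side0.png

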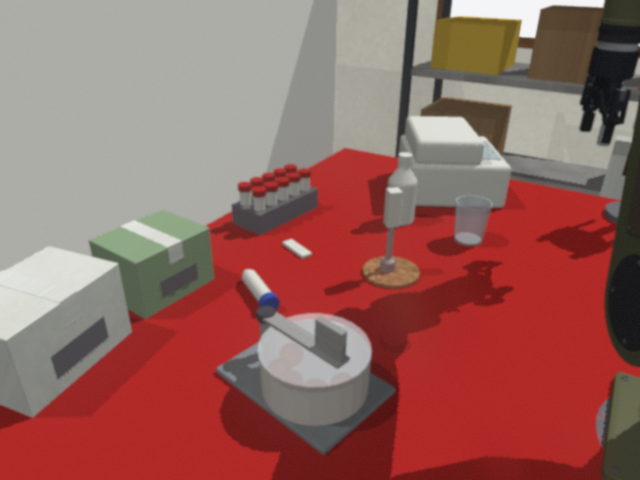

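Scene: the dish is around (422,310), hinge cap (357,320), tab (445,290). The pad is at (287,178) with the stirrer handle top at (279,113), tube (250,303), screw cap (388,232) and cassette (187,232). The side view shows the same layout, with the beads on the far-left side of the dish.

```bash
cat > m.py <<'E'
from h import *
for n in('scene','side'):
    s=dict(np.load('last_%s.npz'%n));w=cloud(s);im=s['image'].astype(int)
    hsv=cv2.cvtColor(s['image'],cv2.COLOR_RGB2HSV)
    pts={'scene':[(287,190),(279,113),(357,320),(460,285),(430,297),(445,292),(388,232),(187,232),(285,303),(215,303),(284,172)],
     'side':[(375,275),(394,192),(267,312),(322,325),(346,350),(333,335),(395,340),(297,249),(266,299),(247,272)]}[n]
    for p in pts: print(n,p,im[p[1],p[0]],hsv[p[1],p[0]],np.round(w[p[1],p[0]],3))
    # horizontal slices
    X,Y,Z=w[...,0],w[...,1],w[...,2]
    reg=(s['depth']>0)&(np.hypot(X,Y)>.2)&(np.hypot(X,Y)<.85)&(X>.1)
    def cl(lo,hi):
        m=(reg&(Z>lo)&(Z<hi)).astype(np.uint8)
        k,l,st,c=cv2.connectedComponentsWithStats(m)
        for i in range(1,k):
            if st[i,4]>25:
                q=w[l==i];print('  ',lo,hi,st[i,4],np.round(c[i]),'mean',np.round(q.mean(0),3),'min',np.round(q.min(0),3),'max',np.round(q.max(0),3))
    for a in((.1,.14),(.15,.19),(.083,.098),(.006,.013)): cl(*a)
E
python3 m.py
```

```text
scene (287, 190) [170 141 102] [ 17 102 170] [ 0.517 -0.171  0.009]
scene (279, 113) [255 255 253] [ 30   2 255] [ 0.508 -0.195  0.175]
scene (357, 320) [121 126 132] [106  21 132] [0.564 0.129 0.089]
scene (460, 285) [163 166 163] [ 60   5 166] [0.42  0.166 0.115]
scene (430, 297) [115 119 116] [ 68   9 119] [0.461 0.156 0.101]
scene (445, 292) [117 120 117] [ 60   6 120] [0.44  0.162 0.106]
scene (388, 232) [157  38  34] [  1 200 157] [ 0.413 -0.002  0.016]
scene (187, 232) [243 245 238] [ 39   7 245] [ 0.707 -0.18   0.008]
scene (285, 303) [ 75 134 215] [107 166 215] [0.629 0.032 0.033]
scene (215, 303) [220 223 213] [ 39  11 223] [ 0.721 -0.025  0.028]
scene (284, 172) [143 146 142] [ 53   7 146] [ 0.51  -0.193  0.033]
   0.1 0.14 1852 [176.  26.] mean [ 0.547 -0.554  0.116] min [ 0.422 -0.603  0.1  ] max [ 0.628 -0.511  0.14 ]
   0.1 0.14 739 [186.  75.] mean [ 0.585 -0.416  0.116] min [ 0.55  -0.448  0.1  ] max [ 0.614 -0.398  0.14 ]
   0.1 0.14 254 [280. 139.] mean [ 0.513 -0.19   0.124] min [ 0.493 -0.2    0.105] max [ 0.525 -0.181  0.14 ]
   0.1 0.14 549 [445. 285.] mean [0.
[... 5698 characters left out ...]
in [ 0.382 -0.415  0.006] max [ 0.439 -0.38   0.013]
   0.006 0.013 138 [297. 248.] mean [ 0.703 -0.177  0.007] min [ 0.667 -0.199  0.006] max [ 0.74  -0.155  0.009]
   0.006 0.013 811 [391. 272.] mean [ 0.496 -0.188  0.007] min [ 0.445 -0.25   0.006] max [ 0.554 -0.14   0.013]
   0.006 0.013 288 [171. 298.] mean [0.79  0.095 0.009] min [ 0.776 -0.002  0.006] max [0.836 0.158 0.013]
   0.006 0.013 460 [ 78. 372.] mean [0.768 0.302 0.01 ] min [0.754 0.193 0.006] max [0.786 0.389 0.013]
   0.006 0.013 95 [392. 345.] mean [0.405 0.015 0.01 ] min [ 0.39  -0.003  0.006] max [0.429 0.022 0.013]
   0.006 0.013 3651 [301. 399.] mean [0.469 0.183 0.01 ] min [0.366 0.088 0.006] max [0.605 0.243 0.013]
```

```bash
cat > m2.py <<'E'
from h import *
P=[];
for n in('scene','side'):
    s=dict(np.load('last_%s.npz'%n));w=cloud(s);hsv=cv2.cvtColor(s['image'],cv2.COLOR_RGB2HSV)
    X,Y,Z=w[...,0],w[...,1],w[...,2]
    def box(x0,x1,y0,y1,z0,z1,e=None):
        m=(X>x0)&(X<x1)&(Y>y0)&(Y<y1)&(Z>z0)&(Z<z1)
        return w[m if e is None else m&e][:,:2]
    def rect(q): 
        r=cv2.minAreaRect((q*1000).astype(np.float32));return np.round(r[0],1),np.round(r[1],1),round(r[2],1)
    tab=box(.38,.48,.1,.2,.1,.14);print(n,'tab',rect(tab))
    print(' handle',rect(box(.47,.54,-.23,-.16,.12,.2)))
    top=box(.47,.54,-.23,-.16,.166,.2);print(' top',rect(top),top.mean(0))
    print(' hinge',rect(box(.535,.6,.1,.16,.084,.1)))
    print(' pad',cv2.minEnclosingCircle((box(.4,.6,-.28,-.1,.005,.012,(hsv[...,1]<160))*1000).astype(np.float32)))
    print(' plate',rect(box(.35,.65,.03,.28,.006,.013,hsv[...,1]<80)))
    print(' foot',rect(box(.47,.54,-.23,-.16,.02,.032)))
E
python3 m2.py
```

```text
scene tab (array([438.9, 156.4]), array([13.5, 46.8]), 75.6)
 handle (array([ 509.2, -197. ]), array([26.6, 24.6]), 41.8)
 top (array([ 509.1, -197. ]), array([26., 25.]), 39.6) [ 0.51001494 -0.19497723]
 hinge (array([553.7, 128.9]), array([26.7, 41.4]), 78.8)
 pad ((501.73455810546875, -198.79507446289062), 56.18632507324219)
 plate (array([486.9, 143.4]), array([150.7, 215.1]), 77.7)
 foot (array([ 510.4, -195.8]), array([25.2, 28.8]), 63.1)
side tab (array([436.5, 160.3]), array([13.9, 46.7]), 78.1)
 handle (array([ 506.1, -193.9]), array([26.5, 28.4]), 39.7)
 top (array([ 506.5, -193.5]), array([24.3, 25.8]), 40.6) [ 0.50581716 -0.19098391]
 hinge (array([553.5, 131.1]), array([27.6, 40.8]), 81.3)
 pad ((500.6806335449219, -193.8645782470703), 56.288963317871094)
 plate (array([509.1, 139.2]), array([157. , 268.2]), 76.0)
 foot (array([ 506.1, -190.5]), array([28.2, 21.9]), 10.9)
```

>>> jog_arm --steps '[{"wz": -0.87, "grip": -1}, {"wz": -0.87, "grip": -1}, {"tx": 0.8, "ty": -0.48, "grip": -1}, {"tx": 0.8, "ty": -0.48, "grip": -1}, {"tx": 0.8, "ty": -0.48, "grip": -1}, {"tx": 0.8, "ty": -0.48, "grip": -1}, {"tx": 0.8, "ty": -0.48, "grip": -1}, {"tx": 0.8, "ty": -0.48, "grip": -1}, {"tx": 0.8, "ty": -0.48, "grip": -1}, {"tx": 0.8, "ty": -0.48, "grip": -1}, {"tx": 0.8, "ty": -0.48, "grip": -1}, {"tx": 0.8, "ty": -0.48, "grip": -1}]'

```text
$.steps[0]: bad value
```

```bash
cat > g.py <<'E'
import sys,numpy as np
from scipy.spatial.transform import Rotation as Ro
from bench import ctrl
C=np.array([.465,.150]);a=np.radians(-12.7);E=np.array([[np.cos(a),np.sin(a)],[-np.sin(a),np.cos(a)]])
def state():
    o=ctrl.get_obs();q=o['tcp_rot'];return o,Ro.from_quat([q[1],q[2],q[3],q[0]])
def units(p,frm=None):
    o,R=state();f=o['ee_pos'] if frm is None else frm
    return np.round(R.inv().apply(np.array(p)-f)/.03,2)
def world(d): return C+np.array(d)@E
if __name__=='__main__':
    o,R=state();m=R.as_matrix();print('t',o['t'],'pos',o['ee_pos'].round(4),'psi',np.degrees(np.arctan2(m[1,0],m[0,0])).round(1),'dish',(E@(o['ee_pos'][:2]-C)).round(4),'tilt',m[2].round(3),'F',o['wrist_force'].round(1),'w',o['gripper_width'])
    if len(sys.argv)>3: print(units([float(x) for x in sys.argv[1:4]]))
E
python3 g.py .428 .114 .231
```

```text
t 0.1 pos [ 0.2261 -0.4732  0.2306] psi 25.5 dish [-0.0961 -0.6604] tilt [-0.    -0.002 -1.   ] F [ 0.5 -1.  -0.6] w 0.08517787510181997
[ 1.451e+01 -1.476e+01  1.000e-02]
```

>>> jog_arm --steps '[{"tx": 0, "ty": 0, "tz": 0, "wx": 0, "wy": 0, "wz": -0.87, "grip": -1}, {"tx": 0, "ty": 0, "tz": 0, "wx": 0, "wy": 0, "wz": -0.87, "grip": -1}]'

```text
t: 0.3
ee_pos: [0.2262, -0.4733, 0.2308]
tcp_rot: [-0.001, 0.937, 0.349, -0.0]
wrist_force: [-0.0, 0.2, -1.3]
gripper_width: 0.0588
grasp_force: 0.0
```

```bash
python3 g.py .428 .114 .231
```

```text
t 0.3 pos [ 0.2262 -0.4733  0.2308] psi 40.8 dish [-0.0959 -0.6606] tilt [ 0.    -0.001 -1.   ] F [-0.   0.2 -1.3] w 0.05882857460955377
[ 1.788e+01 -1.042e+01  1.000e-02]
```

>>> jog_arm --steps '[{"tx": 0.8, "ty": -0.47, "tz": 0, "wx": 0, "wy": 0, "wz": 0, "grip": -1}, {"tx": 0.8, "ty": -0.47, "tz": 0, "wx": 0, "wy": 0, "wz": 0, "grip": -1}, {"tx": 0.8, "ty": -0.47, "tz": 0, "wx": 0, "wy": 0, "wz": 0, "grip": -1}, {"tx": 0.8, "ty": -0.47, "tz": 0, "wx": 0, "wy": 0, "wz": 0, "grip": -1}, {"tx": 0.8, "ty": -0.47, "tz": 0, "wx": 0, "wy": 0, "wz": 0, "grip": -1}, {"tx": 0.8, "ty": -0.47, "tz": 0, "wx": 0, "wy": 0, "wz": 0, "grip": -1}, {"tx": 0.8, "ty": -0.47, "tz": 0, "wx": 0, "wy": 0, "wz": 0, "grip": -1}, {"tx": 0.8, "ty": -0.47, "tz": 0, "wx": 0, "wy": 0, "wz": 0, "grip": -1}, {"tx": 0.8, "ty": -0.47, "tz": 0, "wx": 0, "wy": 0, "wz": 0, "grip": -1}, {"tx": 0.8, "ty": -0.47, "tz": 0, "wx": 0, "wy": 0, "wz": 0, "grip": -1}, {"tx": 0.8, "ty": -0.47, "tz": 0, "wx": 0, "wy": 0, "wz": 0, "grip": -1}]'

```text
t: 1.4
ee_pos: [0.3263, -0.183, 0.231]
tcp_rot: [-0.0, 0.938, 0.346, -0.0]
wrist_force: [0.9, 0.1, -0.1]
gripper_width: 0.0001
grasp_force: 0.0
```

>>> jog_arm --steps '[{"tx": 0.8, "ty": -0.47, "tz": 0, "wx": 0, "wy": 0, "wz": 0, "grip": -1}, {"tx": 0.8, "ty": -0.47, "tz": 0, "wx": 0, "wy": 0, "wz": 0, "grip": -1}, {"tx": 0.8, "ty": -0.47, "tz": 0, "wx": 0, "wy": 0, "wz": 0, "grip": -1}, {"tx": 0.8, "ty": -0.47, "tz": 0, "wx": 0, "wy": 0, "wz": 0, "grip": -1}, {"tx": 0.8, "ty": -0.47, "tz": 0, "wx": 0, "wy": 0, "wz": 0, "grip": -1}, {"tx": 0.8, "ty": -0.47, "tz": 0, "wx": 0, "wy": 0, "wz": 0, "grip": -1}, {"tx": 0.8, "ty": -0.47, "tz": 0.3, "wx": 0, "wy": 0, "wz": 0, "grip": -1}, {"tx": 0.8, "ty": -0.47, "tz": 0.5, "wx": 0, "wy": 0, "wz": 0, "grip": -1}, {"tx": 0.8, "ty": -0.47, "tz": 0.5, "wx": 0, "wy": 0, "wz": 0, "grip": -1}, {"tx": 0.8, "ty": -0.47, "tz": 0.5, "wx": 0, "wy": 0, "wz": 0, "grip": -1}, {"tx": 0.8, "ty": -0.47, "tz": 0.5, "wx": 0, "wy": 0, "wz": 0, "grip": -1}]'

```text
t: 2.5
ee_pos: [0.4263, 0.1062, 0.1614]
tcp_rot: [0.0, 0.938, 0.346, -0.0]
wrist_force: [1.1, -0.2, 0.1]
gripper_width: 0.0
grasp_force: 0.0
```

```bash
python3 g.py .428 .114 .105; python3 - <<'E'
from h import *
import cv2
s=snap('wrist','w1.png')
E
```

```text
t 2.5 pos [0.4263 0.1062 0.1614] psi 40.5 dish [-0.0281 -0.0513] tilt [-0.001 -0.    -1.   ] F [ 1.1 -0.2  0.1] w 4.2287106350080574e-05
[ 0.21 -0.16  1.88]
```

View pics/w1.png

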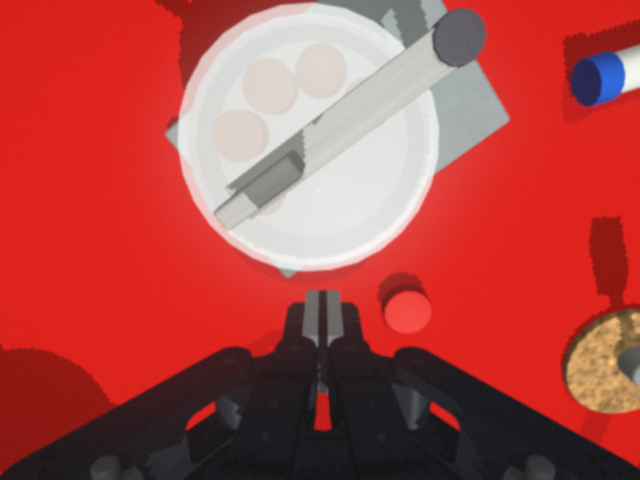

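Wrist view: the hinge is at (460,35), the tab at (275,180), beads show at (270,85), (320,70) and (240,135), and the fingertips are to the right of the tab.

>>> jog_arm --steps '[{"tx": 0.0, "ty": 0.0, "tz": 0.9, "wx": 0, "wy": 0, "wz": 0, "grip": -1}, {"tx": 0, "ty": 0, "tz": 0.9, "wx": 0, "wy": 0, "wz": 0, "grip": -1}, {"tx": 0, "ty": 0, "tz": 0, "wx": 0, "wy": 0, "wz": 0, "grip": -1}]'

```text
t: 2.85
ee_pos: [0.423, 0.1043, 0.1053]
tcp_rot: [-0.0, 0.938, 0.346, -0.004]
wrist_force: [-1.0, -0.2, -0.7]
gripper_width: 0.0
grasp_force: 0.0
```

```bash
cat > arc.py <<'E'
from g import *
import sys
q0,q1,n,off,r,z=[float(x) for x in sys.argv[1:7]]   # off: behind tab (+: right side)
o,R=state();p=o['ee_pos'].copy();print(p)
for q in np.linspace(q0,q1,int(n)):
    d=np.array([.098,0])+r*np.array([-np.cos(q),np.sin(q)])-off*np.array([np.sin(q),np.cos(q)])
    t=np.r_[world(d),z];u=units(t,p);print(round(q,2),t.round(3),u);p=t
E
python3 arc.py 0 1.6 18 .028 .126 .106
```

```text
[0.42301815 0.10431754 0.1053295 ]
0.0 [0.432 0.129 0.106] [ 0.75 -0.44 -0.03]
0.09 [0.432 0.141 0.106] [ 0.28 -0.29 -0.  ]
0.19 [0.434 0.153 0.106] [ 0.3  -0.27 -0.  ]
0.28 [0.437 0.165 0.106] [ 0.33 -0.24 -0.  ]
0.38 [0.441 0.176 0.106] [ 0.35 -0.21 -0.  ]
0.47 [0.446 0.187 0.106] [ 0.37 -0.17 -0.  ]
0.56 [0.452 0.198 0.106] [ 0.38 -0.14 -0.  ]
0.66 [0.459 0.208 0.106] [ 0.39 -0.1  -0.  ]
0.75 [0.467 0.217 0.106] [ 0.4  -0.06 -0.  ]
0.85 [0.475 0.225 0.106] [ 0.4  -0.02 -0.  ]
0.94 [0.485 0.233 0.106] [ 0.4   0.01 -0.  ]
1.04 [0.495 0.24  0.106] [ 0.4   0.05 -0.  ]
1.13 [0.506 0.245 0.106] [ 0.39  0.09 -0.  ]
1.22 [0.517 0.25  0.106] [ 0.38  0.13 -0.  ]
1.32 [0.529 0.254 0.106] [ 0.37  0.16 -0.  ]
1.41 [0.541 0.256 0.106] [ 0.35  0.2  -0.  ]
1.51 [0.553 0.257 0.106] [ 0.33  0.23 -0.  ]
1.6 [0.565 0.257 0.106] [ 0.31  0.26 -0.  ]
```

>>> jog_arm --steps '[{"tx": 0.25, "ty": -0.15, "tz": 0, "wx": 0, "wy": 0, "wz": 0, "grip": -1}, {"tx": 0.25, "ty": -0.15, "tz": 0, "wx": 0, "wy": 0, "wz": 0, "grip": -1}, {"tx": 0.25, "ty": -0.14, "tz": 0, "wx": 0, "wy": 0, "wz": 0, "grip": -1}, {"tx": 0.28, "ty": -0.29, "tz": 0, "wx": 0, "wy": 0, "wz": 0, "grip": -1}, {"tx": 0.3, "ty": -0.27, "tz": 0, "wx": 0, "wy": 0, "wz": 0, "grip": -1}, {"tx": 0.33, "ty": -0.24, "tz": 0, "wx": 0, "wy": 0, "wz": 0, "grip": -1}, {"tx": 0.35, "ty": -0.21, "tz": 0, "wx": 0, "wy": 0, "wz": 0, "grip": -1}]'

```text
t: 3.55
ee_pos: [0.4441, 0.1784, 0.1084]
tcp_rot: [0.0, 0.938, 0.346, -0.0]
wrist_force: [0.1, -1.6, 0.7]
gripper_width: -0.0003
grasp_force: 0.4
```

```bash
python3 g.py; python3 - <<'E'
from h import *
s=snap('scene');w=cloud(s);X,Y,Z=w[...,0],w[...,1],w[...,2]
print(np.degrees(0))
m=(Z>.1)&(Z<.135)&(X>.38)&(X<.62)&(Y>.1)&(Y<.3)&(s['image'].min(2)>70);print(m.sum(),np.median(w[m],0))
E
```

```text
t 3.55 pos [0.4441 0.1784 0.1084] psi 40.5 dish [-0.0267  0.0231] tilt [-0.  0. -1.] F [ 0.1 -1.6  0.7] w -0.00032330044404996146
0.0
681 [0.4555883  0.19338606 0.12723554]
```

Pushing works (1.6 N). Continue along the arc.

>>> jog_arm --steps '[{"tx": 0.37, "ty": -0.17, "tz": 0.05, "wx": 0, "wy": 0, "wz": 0, "grip": -1}, {"tx": 0.38, "ty": -0.14, "tz": 0.05, "wx": 0, "wy": 0, "wz": 0, "grip": -1}, {"tx": 0.39, "ty": -0.1, "tz": 0, "wx": 0, "wy": 0, "wz": 0, "grip": -1}, {"tx": 0.4, "ty": -0.06, "tz": 0, "wx": 0, "wy": 0, "wz": 0, "grip": -1}, {"tx": 0.4, "ty": -0.02, "tz": 0, "wx": 0, "wy": 0, "wz": 0, "grip": -1}, {"tx": 0.4, "ty": 0.01, "tz": 0, "wx": 0, "wy": 0, "wz": 0, "grip": -1}, {"tx": 0.4, "ty": 0.05, "tz": 0, "wx": 0, "wy": 0, "wz": 0, "grip": -1}, {"tx": 0.39, "ty": 0.09, "tz": 0, "wx": 0, "wy": 0, "wz": 0, "grip": -1}, {"tx": 0.38, "ty": 0.13, "tz": 0, "wx": 0, "wy": 0, "wz": 0, "grip": -1}, {"tx": 0.37, "ty": 0.16, "tz": 0, "wx": 0, "wy": 0, "wz": 0, "grip": -1}, {"tx": 0.35, "ty": 0.2, "tz": 0, "wx": 0, "wy": 0, "wz": 0, "grip": -1}]'

```text
t: 4.7
ee_pos: [0.5443, 0.2568, 0.1052]
tcp_rot: [-0.0, 0.938, 0.346, -0.0]
wrist_force: [-0.9, -0.6, -0.1]
gripper_width: 0.0002
grasp_force: 0.4
```

```bash
python3 g.py; python3 - <<'E'
from h import *
s=snap('scene','s2.png')
E
```

```text
t 4.7 pos [0.5443 0.2568 0.1052] psi 40.5 dish [0.0538 0.1216] tilt [-0. -0. -1.] F [-0.9 -0.6 -0.1] w 0.00021061322173180104
```

View pics/s2.png

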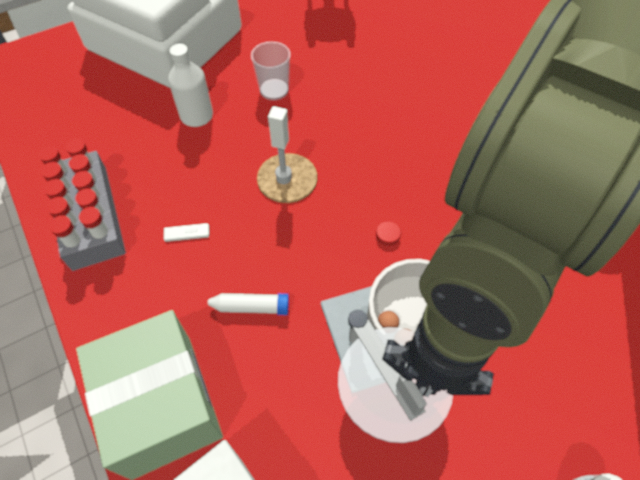

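Cover is nearly fully open, at (395,385); one bead shows near the hinge side at (388,320). Two more push steps, then retreat up.

>>> jog_arm --steps '[{"tx": 0.33, "ty": 0.23, "tz": 0, "wx": 0, "wy": 0, "wz": 0, "grip": -1}, {"tx": 0.31, "ty": 0.25, "tz": 0, "wx": 0, "wy": 0, "wz": 0, "grip": -1}, {"tx": 0, "ty": 0, "tz": 0, "wx": 0, "wy": 0, "wz": 0, "grip": -1}, {"tx": -0.35, "ty": -0.3, "tz": 0, "wx": 0, "wy": 0, "wz": 0, "grip": -1}, {"tx": -0.3, "ty": 0.1, "tz": -0.9, "wx": 0, "wy": 0, "wz": 0, "grip": -1}, {"tx": -0.6, "ty": 0.4, "tz": -0.9, "wx": 0, "wy": 0, "wz": 0, "grip": -1}, {"tx": -0.6, "ty": 0.4, "tz": -0.9, "wx": 0, "wy": 0, "wz": 0, "grip": -1}, {"tx": -0.6, "ty": 0.4, "tz": -0.9, "wx": 0, "wy": 0, "wz": 0, "grip": -1}, {"tx": -0.6, "ty": 0.6, "tz": -0.5, "wx": 0, "wy": 0, "wz": 0, "grip": 1}, {"tx": -0.6, "ty": 0.6, "tz": -0.5, "wx": 0, "wy": 0, "wz": 0, "grip": 1}, {"tx": -0.6, "ty": 0.6, "tz": 0, "wx": 0, "wy": 0, "wz": 0, "grip": 1}]'

```text
t: 5.85
ee_pos: [0.5259, 0.1108, 0.246]
tcp_rot: [0.0, 0.938, 0.346, 0.002]
wrist_force: [0.1, 1.2, -0.3]
gripper_width: 0.0433
grasp_force: 0.0
```

```bash
python3 g.py .508 -.195 .24; python3 - <<'E'
from h import *
s=snap('wrist','w2.png')
E
```

```text
t 5.85 pos [0.5259 0.1108 0.246 ] psi 40.5 dish [ 0.068  -0.0249] tilt [ 0.004  0.002 -1.   ] F [ 0.1  1.2 -0.3] w 0.04328498269512988
[-7.08  7.36  0.18]
```

View pics/w2.png

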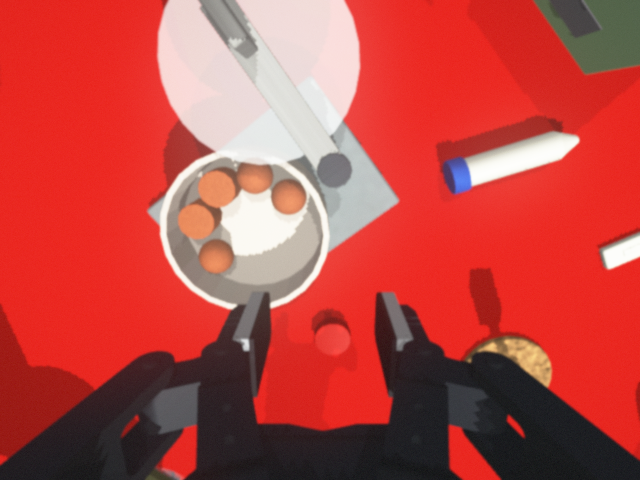

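The wrist view shows the beads at (289,197), (255,177), (217,188), (197,222) and (216,257), with the hinge cap at (333,168) and the tab at (240,35). I'll locate all of them.

```bash
python3 - <<'E'
from h import *
from g import *
s=dict(np.load('last_wrist.npz'));w=cloud(s)
b=ray(s,[(289,197),(255,177),(217,188),(197,222),(216,257)],.044)
d=(b[:,:2]-C)@E.T;print('beads',d.round(3),np.degrees(np.arctan2(d[:,1],d[:,0])).round())
print('hinge',ray(s,[(333,168)],.088), 'expected',world([.098,0]))
X,Y,Z=w[...,0],w[...,1],w[...,2]
m=(Z>.06)&(Z<.073)&(np.hypot(X-C[0],Y-C[1])<.095)&(s['image'].min(2)>150)
q=(w[m][:,:2]);A=np.c_[q,np.ones(len(q))];c=np.linalg.lstsq(A,(q**2).sum(1),rcond=None)[0];print('rim',m.sum(),c[:2]/2,np.sqrt(c[2]+(c[:2]**2).sum()/4))
m=(Z>.11)&(Z<.14)&(Y>.15)&(X>.4)&(X<.7)&(Y<.35);q=w[m];t=np.median(q,0);print('tab',m.sum(),t,E@(t[:2]-C))
# handle/pad refine from full cloud
E
```

```text
beads [[ 0.049 -0.001]
 [ 0.036  0.032]
 [ 0.001  0.045]
 [-0.035  0.033]
 [-0.044 -0.004]] [  -1.   42.   88.  137. -174.]
hinge [[0.56204445 0.12973109 0.088     ]] expected [0.56060239 0.12845507]
rim 2682 [0.46556855 0.14870677] 0.07154106105661176
tab 1222 [0.58900001 0.24045097 0.12848267] [0.10108099 0.11549897]
```

>>> jog_arm --steps '[{"tx": -0.71, "ty": 0.73, "tz": 0, "wx": 0, "wy": 0, "wz": 0, "grip": 1}, {"tx": -0.71, "ty": 0.73, "tz": 0, "wx": 0, "wy": 0, "wz": 0, "grip": 1}, {"tx": -0.71, "ty": 0.73, "tz": 0, "wx": 0, "wy": 0, "wz": 0, "grip": 1}, {"tx": -0.71, "ty": 0.73, "tz": 0, "wx": 0, "wy": 0, "wz": 0, "grip": 1}, {"tx": -0.71, "ty": 0.73, "tz": 0, "wx": 0, "wy": 0, "wz": 0, "grip": 1}, {"tx": -0.71, "ty": 0.73, "tz": 0, "wx": 0, "wy": 0, "wz": 0, "grip": 1}, {"tx": -0.71, "ty": 0.73, "tz": 0, "wx": 0, "wy": 0, "wz": 0, "grip": 1}, {"tx": -0.71, "ty": 0.73, "tz": 0, "wx": 0, "wy": 0, "wz": 0, "grip": 1}, {"tx": -0.71, "ty": 0.73, "tz": 0, "wx": 0, "wy": 0, "wz": 0, "grip": 1}, {"tx": -0.4, "ty": 0.4, "tz": 0, "wx": 0, "wy": 0, "wz": 0, "grip": 1}, {"tx": 0, "ty": 0, "tz": 0, "wx": 0, "wy": 0, "wz": 0, "grip": 1}]'

```text
t: 7.0
ee_pos: [0.5055, -0.1818, 0.2431]
tcp_rot: [0.0, 0.939, 0.345, -0.0]
wrist_force: [0.0, -0.4, -0.8]
gripper_width: 0.0855
grasp_force: 0.0
```

```bash
python3 g.py .508 -.195 .133; python3 - <<'E'
from h import *
s=snap('wrist','w3.png')
E
```

```text
t 7.0 pos [ 0.5055 -0.1818  0.2431] psi 40.3 dish [ 0.1125 -0.3147] tilt [-0.  0. -1.] F [ 0.  -0.4 -0.8] w 0.08546255098005814
[-0.22  0.39  3.67]
```

View pics/w3.png

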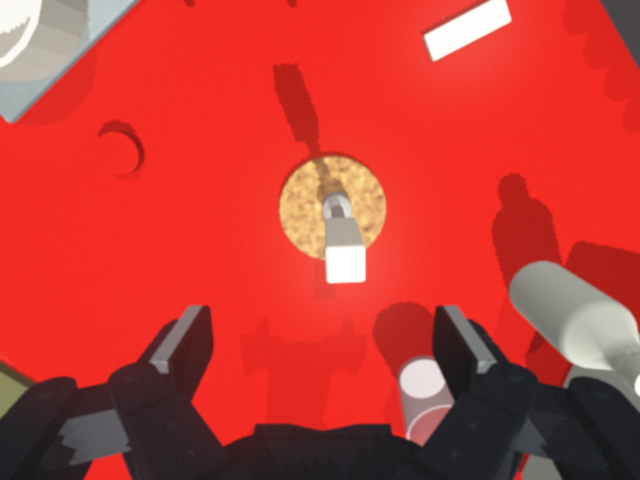

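The handle top sits square to the fingers at (346,264), about 12 mm off in tool y, which agrees with my estimate. Descend and grasp.

>>> jog_arm --steps '[{"tx": -0.22, "ty": 0.39, "tz": 0, "wx": 0, "wy": 0, "wz": 0, "grip": 1}, {"tx": 0, "ty": 0, "tz": 0.6, "wx": 0, "wy": 0, "wz": 0, "grip": 1}, {"tx": 0, "ty": 0, "tz": 0.8, "wx": 0, "wy": 0, "wz": 0, "grip": 1}, {"tx": 0, "ty": 0, "tz": 0.8, "wx": 0, "wy": 0, "wz": 0, "grip": 1}, {"tx": 0, "ty": 0, "tz": 0.8, "wx": 0, "wy": 0, "wz": 0, "grip": 1}, {"tx": 0, "ty": 0, "tz": 0.6, "wx": 0, "wy": 0, "wz": 0, "grip": 1}, {"tx": 0, "ty": 0, "tz": 0, "wx": 0, "wy": 0, "wz": 0, "grip": 1}, {"tx": 0, "ty": 0, "tz": 0, "wx": 0, "wy": 0, "wz": 0, "grip": 0.2}, {"tx": 0, "ty": 0, "tz": 0, "wx": 0, "wy": 0, "wz": 0, "grip": -0.2}]'

```text
t: 7.95
ee_pos: [0.5096, -0.1935, 0.1366]
tcp_rot: [0.001, 0.938, 0.346, 0.001]
wrist_force: [-0.7, -0.0, 0.8]
gripper_width: 0.0589
grasp_force: 0.0
```

```bash
python3 g.py .508 -.195 .133; python3 - <<'E'
from h import *
s=snap('wrist','w4.png')
E
```

```text
t 7.95 pos [ 0.5096 -0.1935  0.1366] psi 40.5 dish [ 0.119  -0.3253] tilt [ 0.001  0.002 -1.   ] F [-0.7 -0.   0.8] w 0.058895402603634364
[-0.07  0.    0.12]
```

View pics/w4.png

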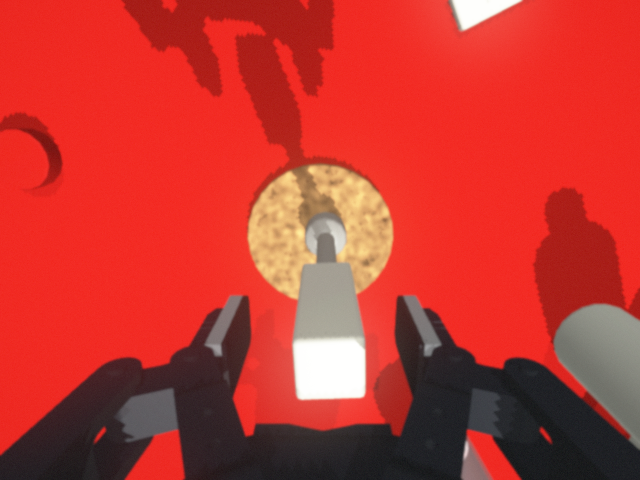

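The handle at (330,370) is between the fingers; I'll check it along tool x before closing.

```bash
python3 - <<'E'
from h import *
from g import *
s=dict(np.load('last_wrist.npz'))
p=ray(s,[(330,369)],.173)[0];print(p,units(p))
p=ray(s,[(320,232)],.008)[0];print('pad',p)
E
```

```text
[ 0.51039344 -0.19691739  0.173     ] [-0.05  0.1  -1.21]
pad [ 0.50566284 -0.19546967  0.008     ]
```

Well centred. Close and lift.

>>> jog_arm --steps '[{"tx": -0.04, "ty": 0.05, "tz": 0.05, "wx": 0, "wy": 0, "wz": 0, "grip": -0.3}, {"tx": 0, "ty": 0, "tz": 0, "wx": 0, "wy": 0, "wz": 0, "grip": -1}, {"tx": 0, "ty": 0, "tz": 0, "wx": 0, "wy": 0, "wz": 0, "grip": -1}, {"tx": 0, "ty": 0, "tz": 0, "wx": 0, "wy": 0, "wz": 0, "grip": -1}, {"tx": 0, "ty": 0, "tz": 0, "wx": 0, "wy": 0, "wz": 0, "grip": -1}, {"tx": 0, "ty": 0, "tz": 0, "wx": 0, "wy": 0, "wz": 0, "grip": -1}]'

```text
t: 8.6
ee_pos: [0.5093, -0.1957, 0.1346]
tcp_rot: [0.001, 0.938, 0.346, 0.001]
wrist_force: [1.0, -0.3, 5.5]
gripper_width: 0.0235
grasp_force: 59.4
```

```bash
sed -i 's/^C=.*;a=/C=np.array([.4655,.1495]);a=/' g.py; python3 g.py; python3 - <<'E'
from g import *
th=np.radians(-60);w=world([.045*np.cos(th),.045*np.sin(th)]);print(w,units([*w,.25]))
E
```

```text
t 8.6 pos [ 0.5093 -0.1957  0.1346] psi 40.5 dish [ 0.1186 -0.3271] tilt [ 0.001  0.002 -1.   ] F [ 1.  -0.3  5.5] w 0.023456446759670322
[0.47888187 0.10653576] [ 5.77 -8.31 -3.86]
```

>>> jog_arm --steps '[{"tx": 0, "ty": 0, "tz": -0.3, "wx": 0, "wy": 0, "wz": 0, "grip": -1}, {"tx": 0, "ty": 0, "tz": -0.7, "wx": 0, "wy": 0, "wz": 0, "grip": -1}, {"tx": 0, "ty": 0, "tz": -0.9, "wx": 0, "wy": 0, "wz": 0, "grip": -1}, {"tx": 0, "ty": 0, "tz": -0.9, "wx": 0, "wy": 0, "wz": 0, "grip": -1}, {"tx": 0.2, "ty": -0.3, "tz": -0.6, "wx": 0, "wy": 0, "wz": 0, "grip": -1}, {"tx": 0.5, "ty": -0.7, "tz": -0.3, "wx": 0, "wy": 0, "wz": 0, "grip": -1}, {"tx": 0.5, "ty": -0.72, "tz": 0, "wx": 0, "wy": 0, "wz": 0, "grip": -1}, {"tx": 0.5, "ty": -0.72, "tz": 0, "wx": 0, "wy": 0, "wz": 0, "grip": -1}, {"tx": 0.5, "ty": -0.72, "tz": 0, "wx": 0, "wy": 0, "wz": 0, "grip": -1}, {"tx": 0.5, "ty": -0.72, "tz": 0, "wx": 0, "wy": 0, "wz": 0, "grip": -1}, {"tx": 0.5, "ty": -0.72, "tz": 0, "wx": 0, "wy": 0, "wz": 0, "grip": -1}, {"tx": 0.5, "ty": -0.72, "tz": 0, "wx": 0, "wy": 0, "wz": 0, "grip": -1}]'

```text
t: 9.8
ee_pos: [0.488, -0.0005, 0.2443]
tcp_rot: [-0.001, 0.938, 0.346, -0.001]
wrist_force: [0.1, 0.2, -1.6]
gripper_width: 0.0236
grasp_force: 59.1
```

>>> jog_arm --steps '[{"tx": 0.5, "ty": -0.72, "tz": 0, "wx": 0, "wy": 0, "wz": 0, "grip": -1}, {"tx": 0.5, "ty": -0.72, "tz": 0, "wx": 0, "wy": 0, "wz": 0, "grip": -1}, {"tx": 0.5, "ty": -0.72, "tz": 0, "wx": 0, "wy": 0, "wz": 0, "grip": -1}, {"tx": 0.3, "ty": -0.5, "tz": 0, "wx": 0, "wy": 0, "wz": 0, "grip": -1}, {"tx": 0, "ty": 0, "tz": 0, "wx": 0, "wy": 0, "wz": 0, "grip": -1}]'

```text
t: 10.3
ee_pos: [0.4772, 0.0958, 0.2443]
tcp_rot: [-0.001, 0.938, 0.348, -0.001]
wrist_force: [0.7, -0.5, -1.4]
gripper_width: 0.0236
grasp_force: 59.3
```

```bash
python3 g.py .479 .1065 .1506; python3 - <<'E'
from h import *
s=snap('wrist','w5.png');snap('side','s5.png')
a=cv2.imread('pics/w5.png');b=cv2.imread('pics/s5.png')[160:480,180:580]
cv2.imwrite('pics/c5.png',np.hstack([cv2.resize(a,(400,300)),cv2.resize(b,(375,300))]))
E
```

```text
t 10.3 pos [0.4772 0.0958 0.2443] psi 40.7 dish [ 0.0232 -0.0498] tilt [-0.001 -0.002 -1.   ] F [ 0.7 -0.5 -1.4] w 0.023608663613393605
[ 0.28 -0.23  3.12]
```

View pics/c5.png

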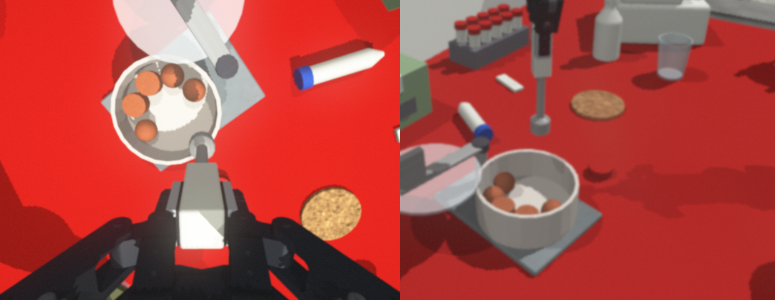

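The stirrer hangs upright, held firmly, just outside the insertion spot at the dish's right. Insert it at −60°.

>>> jog_arm --steps '[{"tx": 0.25, "ty": -0.22, "tz": 0, "wx": 0, "wy": 0, "wz": 0, "grip": -1}, {"tx": 0, "ty": 0, "tz": 0.5, "wx": 0, "wy": 0, "wz": 0, "grip": -1}, {"tx": 0, "ty": 0, "tz": 0.6, "wx": 0, "wy": 0, "wz": 0, "grip": -1}, {"tx": 0, "ty": 0, "tz": 0.6, "wx": 0, "wy": 0, "wz": 0, "grip": -1}, {"tx": 0, "ty": 0, "tz": 0.6, "wx": 0, "wy": 0, "wz": 0, "grip": -1}, {"tx": 0, "ty": 0, "tz": 0.5, "wx": 0, "wy": 0, "wz": 0, "grip": -1}, {"tx": 0, "ty": 0, "tz": 0.25, "wx": 0, "wy": 0, "wz": 0, "grip": -1}, {"tx": 0, "ty": 0, "tz": 0, "wx": 0, "wy": 0, "wz": 0, "grip": -1}]'

```text
t: 11.2
ee_pos: [0.4792, 0.1034, 0.1523]
tcp_rot: [-0.0, 0.938, 0.346, -0.001]
wrist_force: [0.3, 0.2, -1.8]
gripper_width: 0.0235
grasp_force: 59.2
```

```bash
cat > stir.py <<'E'
from g import *
import sys
t0,t1,st,r=[float(x) for x in sys.argv[1:5]]
o,R=state();p=o['ee_pos'].copy()
for th in np.arange(t0,t1+.1,st):
    a=np.radians(th);t=np.r_[world([r*np.cos(a),r*np.sin(a)]),.1506];print(int(th),units(t,p));p=t
E
python3 g.py; python3 stir.py -50 280 10 .045
```

```text
t 11.2 pos [0.4792 0.1034 0.1523] psi 40.4 dish [ 0.0235 -0.042 ] tilt [-0.002 -0.001 -1.   ] F [ 0.3  0.2 -1.8] w 0.0235119011175424
-50 [ 0.31 -0.01  0.06]
-40 [ 0.26  0.04 -0.  ]
-30 [ 0.26 -0.01 -0.  ]
-20 [ 0.26 -0.05 -0.  ]
-10 [ 0.24 -0.1  -0.  ]
0 [ 0.22 -0.14 -0.  ]
10 [ 0.19 -0.17 -0.  ]
20 [ 0.16 -0.21 -0.  ]
30 [ 0.12 -0.23  0.  ]
40 [ 0.08 -0.25  0.  ]
50 [ 0.04 -0.26  0.  ]
60 [-0.01 -0.26  0.  ]
70 [-0.05 -0.26  0.  ]
80 [-0.1  -0.24  0.  ]
90 [-0.14 -0.22  0.  ]
100 [-0.17 -0.19  0.  ]
110 [-0.21 -0.16  0.  ]
120 [-0.23 -0.12  0.  ]
130 [-0.25 -0.08  0.  ]
140 [-0.26 -0.04  0.  ]
150 [-0.26  0.01  0.  ]
160 [-0.26  0.05  0.  ]
170 [-0.24  0.1   0.  ]
180 [-0.22  0.14  0.  ]
190 [-0.19  0.17  0.  ]
200 [-0.16  0.21  0.  ]
210 [-0.12  0.23 -0.  ]
220 [-0.08  0.25 -0.  ]
230 [-0.04  0.26 -0.  ]
240 [ 0.01  0.26 -0.  ]
250 [ 0.05  0.26 -0.  ]
260 [ 0.1   0.24 -0.  ]
270 [ 0.14  0.22 -0.  ]
280 [ 0.17  0.19 -0.  ]
```

>>> jog_arm --steps '[{"tx": 0.3, "ty": 0, "tz": 0.06, "wx": 0, "wy": 0, "wz": 0, "grip": -1}, {"tx": 0.26, "ty": 0.04, "tz": 0, "wx": 0, "wy": 0, "wz": 0, "grip": -1}, {"tx": 0.26, "ty": -0.01, "tz": 0, "wx": 0, "wy": 0, "wz": 0, "grip": -1}, {"tx": 0.26, "ty": -0.05, "tz": 0, "wx": 0, "wy": 0, "wz": 0, "grip": -1}, {"tx": 0.24, "ty": -0.1, "tz": 0, "wx": 0, "wy": 0, "wz": 0, "grip": -1}, {"tx": 0.22, "ty": -0.14, "tz": 0, "wx": 0, "wy": 0, "wz": 0, "grip": -1}, {"tx": 0, "ty": 0, "tz": 0, "wx": 0, "wy": 0, "wz": 0, "grip": -1}]'

```text
t: 11.9
ee_pos: [0.5105, 0.141, 0.1515]
tcp_rot: [-0.0, 0.938, 0.347, 0.0]
wrist_force: [0.0, 0.1, -1.7]
gripper_width: 0.023
grasp_force: 59.4
```

```bash
python3 g.py; python3 stir.py 10 20 10 .045
```

```text
t 11.9 pos [0.5105 0.141  0.1515] psi 40.6 dish [0.0457 0.0016] tilt [ 0.001 -0.    -1.   ] F [ 0.   0.1 -1.7] w 0.023048684446336308
10 [ 0.14 -0.16  0.03]
20 [ 0.16 -0.21  0.  ]
```

>>> jog_arm --steps '[{"tx": 0.16, "ty": -0.17, "tz": 0.02, "wx": 0, "wy": 0, "wz": 0, "grip": -1}, {"tx": 0.16, "ty": -0.21, "tz": 0, "wx": 0, "wy": 0, "wz": 0, "grip": -1}, {"tx": 0.12, "ty": -0.23, "tz": 0, "wx": 0, "wy": 0, "wz": 0, "grip": -1}, {"tx": 0.08, "ty": -0.25, "tz": 0, "wx": 0, "wy": 0, "wz": 0, "grip": -1}, {"tx": 0.04, "ty": -0.26, "tz": 0, "wx": 0, "wy": 0, "wz": 0, "grip": -1}, {"tx": -0.01, "ty": -0.26, "tz": 0, "wx": 0, "wy": 0, "wz": 0, "grip": -1}, {"tx": -0.05, "ty": -0.26, "tz": 0, "wx": 0, "wy": 0, "wz": 0, "grip": -1}, {"tx": -0.1, "ty": -0.24, "tz": 0, "wx": 0, "wy": 0, "wz": 0, "grip": -1}, {"tx": -0.14, "ty": -0.22, "tz": 0, "wx": 0, "wy": 0, "wz": 0, "grip": -1}, {"tx": 0, "ty": 0, "tz": 0, "wx": 0, "wy": 0, "wz": 0, "grip": -1}]'

```text
t: 12.9
ee_pos: [0.4735, 0.1928, 0.1509]
tcp_rot: [-0.0, 0.938, 0.346, -0.001]
wrist_force: [0.2, -0.2, -2.2]
gripper_width: 0.0231
grasp_force: 59.3
```

```bash
python3 g.py; python3 stir.py 100 110 10 .045;python3 - <<'E'
from h import *
a=snap('wrist')['image'][:,:,::-1];b=snap('side')['image'][160:480,180:580,::-1]
cv2.imwrite('pics/c6.png',np.hstack([cv2.resize(a,(400,300)),cv2.resize(b,(375,300))]))
E
```

```text
t 12.9 pos [0.4735 0.1928 0.1509] psi 40.5 dish [-0.0017  0.044 ] tilt [-0.001 -0.001 -1.   ] F [ 0.2 -0.2 -2.2] w 0.02308412633356539
100 [-0.11 -0.17  0.01]
110 [-0.21 -0.16  0.  ]
```

View pics/c6.png

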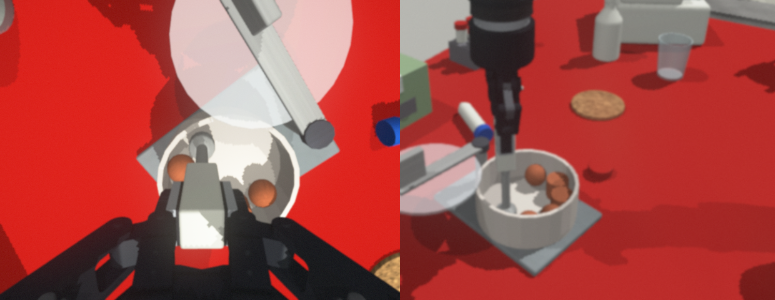

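The foot is at the left side and the beads are being swept ahead of it. Continue to the near side.

>>> jog_arm --steps '[{"tx": -0.13, "ty": -0.18, "tz": 0, "wx": 0, "wy": 0, "wz": 0, "grip": -1}, {"tx": -0.21, "ty": -0.16, "tz": 0, "wx": 0, "wy": 0, "wz": 0, "grip": -1}, {"tx": -0.23, "ty": -0.12, "tz": 0, "wx": 0, "wy": 0, "wz": 0, "grip": -1}, {"tx": -0.25, "ty": -0.08, "tz": 0, "wx": 0, "wy": 0, "wz": 0, "grip": -1}, {"tx": -0.26, "ty": -0.04, "tz": 0, "wx": 0, "wy": 0, "wz": 0, "grip": -1}, {"tx": -0.26, "ty": 0.01, "tz": 0, "wx": 0, "wy": 0, "wz": 0, "grip": -1}, {"tx": -0.26, "ty": 0.05, "tz": 0, "wx": 0, "wy": 0, "wz": 0, "grip": -1}, {"tx": -0.24, "ty": 0.1, "tz": 0, "wx": 0, "wy": 0, "wz": 0, "grip": -1}, {"tx": -0.22, "ty": 0.14, "tz": 0, "wx": 0, "wy": 0, "wz": 0, "grip": -1}, {"tx": 0, "ty": 0, "tz": 0, "wx": 0, "wy": 0, "wz": 0, "grip": -1}]'

```text
t: 14.0
ee_pos: [0.422, 0.1578, 0.1509]
tcp_rot: [0.0, 0.938, 0.345, -0.0]
wrist_force: [0.0, 0.2, -1.6]
gripper_width: 0.0232
grasp_force: 59.3
```

```bash
python3 g.py; python3 stir.py 190 200 10 .045;python3 - <<'E'
from h import *
a=snap('scene')['image'][220:420,280:540,::-1];b=snap('side')['image'][160:480,180:580,::-1]
cv2.imwrite('pics/c7.png',np.hstack([cv2.resize(a,(400,300)),cv2.resize(b,(375,300))]))
E
```

```text
t 14.0 pos [0.422  0.1578 0.1509] psi 40.4 dish [-0.0442 -0.0014] tilt [-0.001  0.    -1.   ] F [ 0.   0.2 -1.6] w 0.02320793138067118
190 [-0.17  0.13  0.01]
200 [-0.16  0.21  0.  ]
```

View pics/c7.png

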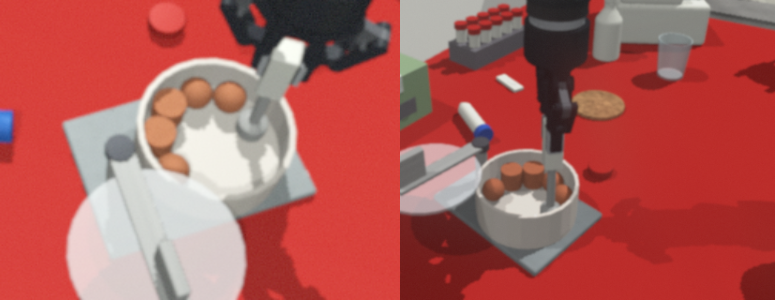

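All five beads have been swept to the right and far side ahead of the foot. Continue to the right side.

>>> jog_arm --steps '[{"tx": -0.17, "ty": 0.15, "tz": 0, "wx": 0, "wy": 0, "wz": 0, "grip": -1}, {"tx": -0.16, "ty": 0.21, "tz": 0, "wx": 0, "wy": 0, "wz": 0, "grip": -1}, {"tx": -0.12, "ty": 0.23, "tz": 0, "wx": 0, "wy": 0, "wz": 0, "grip": -1}, {"tx": -0.08, "ty": 0.25, "tz": 0, "wx": 0, "wy": 0, "wz": 0, "grip": -1}, {"tx": -0.04, "ty": 0.26, "tz": 0, "wx": 0, "wy": 0, "wz": 0, "grip": -1}, {"tx": 0.01, "ty": 0.26, "tz": 0, "wx": 0, "wy": 0, "wz": 0, "grip": -1}, {"tx": 0.05, "ty": 0.26, "tz": 0, "wx": 0, "wy": 0, "wz": 0, "grip": -1}, {"tx": 0.1, "ty": 0.24, "tz": 0, "wx": 0, "wy": 0, "wz": 0, "grip": -1}, {"tx": 0.14, "ty": 0.22, "tz": 0, "wx": 0, "wy": 0, "wz": 0, "grip": -1}, {"tx": 0, "ty": 0, "tz": 0, "wx": 0, "wy": 0, "wz": 0, "grip": -1}]'

```text
t: 15.1
ee_pos: [0.4586, 0.1062, 0.151]
tcp_rot: [0.0, 0.938, 0.346, 0.001]
wrist_force: [-0.1, -0.1, -1.2]
gripper_width: 0.0232
grasp_force: 59.3
```

```bash
python3 g.py .503 -.195 .246
```

```text
t 15.1 pos [0.4586 0.1062 0.151 ] psi 40.5 dish [ 0.0028 -0.0438] tilt [ 0.001  0.001 -1.   ] F [-0.1 -0.1 -1.2] w 0.023239441402433274
[-5.39  8.6  -3.17]
```

>>> jog_arm --steps '[{"tx": -0.05, "ty": -0.2, "tz": 0, "wx": 0, "wy": 0, "wz": 0, "grip": -1}, {"tx": 0, "ty": 0, "tz": -0.4, "wx": 0, "wy": 0, "wz": 0, "grip": -1}, {"tx": 0, "ty": 0, "tz": -0.8, "wx": 0, "wy": 0, "wz": 0, "grip": -1}, {"tx": 0, "ty": 0, "tz": -0.9, "wx": 0, "wy": 0, "wz": 0, "grip": -1}, {"tx": 0, "ty": 0, "tz": -0.8, "wx": 0, "wy": 0, "wz": 0, "grip": -1}, {"tx": -0.3, "ty": 0.5, "tz": -0.3, "wx": 0, "wy": 0, "wz": 0, "grip": -1}, {"tx": -0.45, "ty": 0.75, "tz": 0, "wx": 0, "wy": 0, "wz": 0, "grip": -1}, {"tx": -0.45, "ty": 0.75, "tz": 0, "wx": 0, "wy": 0, "wz": 0, "grip": -1}, {"tx": -0.45, "ty": 0.75, "tz": 0, "wx": 0, "wy": 0, "wz": 0, "grip": -1}, {"tx": -0.45, "ty": 0.75, "tz": 0, "wx": 0, "wy": 0, "wz": 0, "grip": -1}, {"tx": -0.45, "ty": 0.75, "tz": 0, "wx": 0, "wy": 0, "wz": 0, "grip": -1}, {"tx": -0.45, "ty": 0.75, "tz": 0, "wx": 0, "wy": 0, "wz": 0, "grip": -1}]'

```text
t: 16.3
ee_pos: [0.4802, -0.0629, 0.2468]
tcp_rot: [-0.0, 0.938, 0.346, -0.0]
wrist_force: [0.4, -0.4, -1.9]
gripper_width: 0.0233
grasp_force: 59.3
```

>>> jog_arm --steps '[{"tx": -0.45, "ty": 0.75, "tz": 0, "wx": 0, "wy": 0, "wz": 0, "grip": -1}, {"tx": -0.45, "ty": 0.75, "tz": 0, "wx": 0, "wy": 0, "wz": 0, "grip": -1}, {"tx": -0.45, "ty": 0.75, "tz": 0, "wx": 0, "wy": 0, "wz": 0, "grip": -1}, {"tx": -0.45, "ty": 0.75, "tz": 0, "wx": 0, "wy": 0, "wz": 0, "grip": -1}, {"tx": -0.2, "ty": 0.4, "tz": 0, "wx": 0, "wy": 0, "wz": 0, "grip": -1}, {"tx": 0, "ty": 0, "tz": 0, "wx": 0, "wy": 0, "wz": 0, "grip": -1}]'

```text
t: 16.9
ee_pos: [0.5016, -0.1798, 0.2466]
tcp_rot: [-0.0, 0.938, 0.345, -0.0]
wrist_force: [-0.2, 0.9, -1.7]
gripper_width: 0.0236
grasp_force: 59.4
```

```bash
python3 g.py .503 -.195 .1355
```

```text
t 16.9 pos [ 0.5016 -0.1798  0.2466] psi 40.4 dish [ 0.1077 -0.3133] tilt [ 0. -0. -1.] F [-0.2  0.9 -1.7] w 0.02357866182689375
[-0.29  0.42  3.7 ]
```

>>> jog_arm --steps '[{"tx": -0.3, "ty": 0.42, "tz": 0, "wx": 0, "wy": 0, "wz": 0, "grip": -1}, {"tx": 0, "ty": 0, "tz": 0.6, "wx": 0, "wy": 0, "wz": 0, "grip": -1}, {"tx": 0, "ty": 0, "tz": 0.8, "wx": 0, "wy": 0, "wz": 0, "grip": -1}, {"tx": 0, "ty": 0, "tz": 0.8, "wx": 0, "wy": 0, "wz": 0, "grip": -1}, {"tx": 0, "ty": 0, "tz": 0.7, "wx": 0, "wy": 0, "wz": 0, "grip": -1}, {"tx": 0, "ty": 0, "tz": 0.4, "wx": 0, "wy": 0, "wz": 0, "grip": -1}, {"tx": 0, "ty": 0, "tz": 0.2, "wx": 0, "wy": 0, "wz": 0, "grip": -1}, {"tx": 0, "ty": 0, "tz": 0.1, "wx": 0, "wy": 0, "wz": 0, "grip": -1}, {"tx": 0, "ty": 0, "tz": 0.05, "wx": 0, "wy": 0, "wz": 0, "grip": -1}, {"tx": 0, "ty": 0, "tz": 0, "wx": 0, "wy": 0, "wz": 0, "grip": -1}]'

```text
t: 17.9
ee_pos: [0.5034, -0.1947, 0.1381]
tcp_rot: [0.0, 0.938, 0.346, 0.001]
wrist_force: [-0.8, 0.2, -1.2]
gripper_width: 0.0231
grasp_force: 59.4
```

```bash
python3 g.py .503 -.195 .1345
```

```text
t 17.9 pos [ 0.5034 -0.1947  0.1381] psi 40.5 dish [ 0.1127 -0.3275] tilt [ 0.001  0.001 -1.   ] F [-0.8  0.2 -1.2] w 0.023119153205613804
[-0.02 -0.    0.12]
```

>>> jog_arm --steps '[{"tx": 0, "ty": 0, "tz": 0.05, "wx": 0, "wy": 0, "wz": 0, "grip": -1}, {"tx": 0, "ty": 0, "tz": 0.04, "wx": 0, "wy": 0, "wz": 0, "grip": -1}, {"tx": 0, "ty": 0, "tz": 0.04, "wx": 0, "wy": 0, "wz": 0, "grip": -1}, {"tx": 0, "ty": 0, "tz": 0, "wx": 0, "wy": 0, "wz": 0, "grip": -1}]'

```text
t: 18.3
ee_pos: [0.5033, -0.1947, 0.1346]
tcp_rot: [0.0, 0.938, 0.346, 0.001]
wrist_force: [-1.0, -0.3, 5.3]
gripper_width: 0.0232
grasp_force: 60.2
```

Foot is on the pad. Open and lift.

>>> jog_arm --steps '[{"tx": 0, "ty": 0, "tz": 0, "wx": 0, "wy": 0, "wz": 0, "grip": 0}, {"tx": 0, "ty": 0, "tz": 0, "wx": 0, "wy": 0, "wz": 0, "grip": 1}, {"tx": 0, "ty": 0, "tz": 0, "wx": 0, "wy": 0, "wz": 0, "grip": 1}, {"tx": 0, "ty": 0, "tz": 0, "wx": 0, "wy": 0, "wz": 0, "grip": 1}, {"tx": 0, "ty": 0, "tz": -0.7, "wx": 0, "wy": 0, "wz": 0, "grip": 1}, {"tx": 0, "ty": 0, "tz": -0.9, "wx": 0, "wy": 0, "wz": 0, "grip": 1}, {"tx": 0, "ty": 0, "tz": -0.9, "wx": 0, "wy": 0, "wz": 0, "grip": 1}, {"tx": 0, "ty": 0, "tz": -0.9, "wx": 0, "wy": 0, "wz": 0, "grip": 1}, {"tx": 0, "ty": 0, "tz": -0.6, "wx": 0, "wy": 0, "wz": 0, "grip": 1}, {"tx": 0, "ty": 0, "tz": 0, "wx": 0, "wy": 0, "wz": 0, "grip": 1}]'

```text
t: 19.3
ee_pos: [0.5046, -0.1953, 0.2563]
tcp_rot: [0.002, 0.938, 0.346, 0.002]
wrist_force: [0.4, -0.3, -0.1]
gripper_width: 0.0852
grasp_force: 0.0
```

```bash
python3 g.py; cat > chk.py <<'E'
from h import *
from g import C,E
for n in('scene','side'):
    s=snap(n);w=cloud(s);X,Y,Z=w[...,0],w[...,1],w[...,2]
    m=(X>.45)&(X<.56)&(Y>-.25)&(Y<-.14)
    for a in((.02,.032),(.12,.165),(.166,.19)):
        q=w[m&(Z>a[0])&(Z<a[1])];print(n,a,len(q),(q.min(0)+q.max(0)).round(4)/2,q[:,2].max())
    m=(Z>.11)&(Z<.14)&(Y>.08)&(X>.38)&(X<.68)&(Y<.35)&(s['image'].max(2)>60);q=w[m][:,:2]
    r=cv2.minAreaRect((q*1000).astype(np.float32));c=E@(np.array(r[0])/1000-C);print(' tab',r,c,'q',np.arctan2(c[1],.098-c[0]))
E
python3 chk.py
cat > arc2.py <<'E'
from g import *
import sys
E
```

```text
t 19.3 pos [ 0.5046 -0.1953  0.2563] psi 40.5 dish [ 0.1139 -0.3277] tilt [ 0.003  0.005 -1.   ] F [ 0.4 -0.3 -0.1] w 0.08524852630771608
scene (0.02, 0.032) 115 [ 0.50405 -0.1957   0.026  ] 0.0318863104772176
scene (0.12, 0.165) 359 [ 0.50295 -0.189    0.14235] 0.16465019536622383
scene (0.166, 0.19) 235 [ 0.5036  -0.19585  0.17185] 0.17736658743690378
 tab ((591.0957641601562, 249.37356567382812), (46.2716178894043, 12.567042350769043), 76.28016662597656) [0.10056618 0.12504187] q 1.5913160302911045
side (0.02, 0.032) 121 [ 0.5007  -0.1895   0.02625] 0.03198433207439838
side (0.12, 0.165) 377 [ 0.501   -0.18515  0.14255] 0.1649729024634441
side (0.166, 0.19) 109 [ 0.50055 -0.19225  0.1697 ] 0.17337178444169432
 tab ((589.555908203125, 251.53265380859375), (47.503265380859375, 15.054703712463379), 74.70083618164062) [0.09858933 0.1268096 ] q 1.5754436715935922
```

The stirrer stands upright at about (0.502,-0.194) on the pad, and the cover is at 1.58 rad. Next, push it shut from the far side.

```bash
python3 arc.py 1.6 1.6 1 -.052 .126 .25;  python3 arc.py 1.58 .03 19 -.026 .126 .106
```

```text
[ 0.50287017 -0.19462066  0.25318145]
1.6 [0.643 0.237 0.25 ] [12.89 -7.92  0.11]
[ 0.50287017 -0.19462066  0.25318145]
1.58 [0.615 0.245 0.106] [12.36 -8.7   4.9 ]
1.49 [0.605 0.249 0.106] [-0.17 -0.33 -0.  ]
1.41 [0.594 0.252 0.106] [-0.2  -0.31 -0.  ]
1.32 [0.584 0.255 0.106] [-0.22 -0.3  -0.  ]
1.24 [0.573 0.256 0.106] [-0.25 -0.27 -0.  ]
1.15 [0.562 0.257 0.106] [-0.27 -0.25 -0.  ]
1.06 [0.551 0.256 0.106] [-0.29 -0.23 -0.  ]
0.98 [0.54  0.255 0.106] [-0.31 -0.2  -0.  ]
0.89 [0.529 0.252 0.106] [-0.32 -0.18 -0.  ]
0.8 [0.518 0.249 0.106] [-0.34 -0.15 -0.  ]
0.72 [0.508 0.245 0.106] [-0.35 -0.12 -0.  ]
0.63 [0.498 0.24  0.106] [-0.36 -0.09 -0.  ]
0.55 [0.489 0.234 0.106] [-0.36 -0.06 -0.  ]
0.46 [0.48  0.228 0.106] [-0.37 -0.02 -0.  ]
0.37 [0.471 0.22  0.106] [-0.37  0.01 -0.  ]
0.29 [0.464 0.212 0.106] [-0.37  0.04 -0.  ]
0.2 [0.457 0.203 0.106] [-0.36  0.07 -0.  ]
0.12 [0.451 0.194 0.106] [-0.35  0.1   0.  ]
0.03 [0.446 0.185 0.106] [-0.34  0.13  0.  ]
```

>>> jog_arm --steps '[{"tx": 0.4, "ty": -0.25, "tz": 0, "wx": 0, "wy": 0, "wz": 0, "grip": -1}, {"tx": 0.76, "ty": -0.47, "tz": 0, "wx": 0, "wy": 0, "wz": 0, "grip": -1}, {"tx": 0.76, "ty": -0.47, "tz": 0, "wx": 0, "wy": 0, "wz": 0, "grip": -1}, {"tx": 0.76, "ty": -0.47, "tz": 0, "wx": 0, "wy": 0, "wz": 0, "grip": -1}, {"tx": 0.76, "ty": -0.47, "tz": 0, "wx": 0, "wy": 0, "wz": 0, "grip": -1}, {"tx": 0.76, "ty": -0.47, "tz": 0, "wx": 0, "wy": 0, "wz": 0, "grip": -1}, {"tx": 0.76, "ty": -0.47, "tz": 0, "wx": 0, "wy": 0, "wz": 0, "grip": -1}, {"tx": 0.76, "ty": -0.47, "tz": 0, "wx": 0, "wy": 0, "wz": 0, "grip": -1}, {"tx": 0.76, "ty": -0.47, "tz": 0, "wx": 0, "wy": 0, "wz": 0, "grip": -1}, {"tx": 0.76, "ty": -0.47, "tz": 0, "wx": 0, "wy": 0, "wz": 0, "grip": -1}, {"tx": 0.76, "ty": -0.47, "tz": 0, "wx": 0, "wy": 0, "wz": 0, "grip": -1}, {"tx": 0.76, "ty": -0.47, "tz": 0, "wx": 0, "wy": 0, "wz": 0, "grip": -1}]'

```text
t: 20.6
ee_pos: [0.5963, 0.1018, 0.2517]
tcp_rot: [-0.001, 0.938, 0.346, -0.001]
wrist_force: [1.4, -0.4, -0.1]
gripper_width: -0.0
grasp_force: 0.0
```

>>> jog_arm --steps '[{"tx": 0.76, "ty": -0.47, "tz": 0, "wx": 0, "wy": 0, "wz": 0, "grip": -1}, {"tx": 0.76, "ty": -0.47, "tz": 0, "wx": 0, "wy": 0, "wz": 0, "grip": -1}, {"tx": 0.76, "ty": -0.47, "tz": 0, "wx": 0, "wy": 0, "wz": 0, "grip": -1}, {"tx": 0.76, "ty": -0.47, "tz": 0, "wx": 0, "wy": 0, "wz": 0, "grip": -1}, {"tx": 0.76, "ty": -0.47, "tz": 0, "wx": 0, "wy": 0, "wz": 0, "grip": -1}, {"tx": 0.4, "ty": -0.25, "tz": 0, "wx": 0, "wy": 0, "wz": 0, "grip": -1}, {"tx": 0, "ty": 0, "tz": 0, "wx": 0, "wy": 0, "wz": 0, "grip": -1}]'

```text
t: 21.3
ee_pos: [0.6414, 0.2437, 0.251]
tcp_rot: [-0.0, 0.938, 0.348, -0.002]
wrist_force: [0.7, -0.2, -0.1]
gripper_width: 0.0001
grasp_force: 0.0
```

```bash
python3 g.py .643 .237 .107
```

```text
t 21.3 pos [0.6414 0.2437 0.251 ] psi 40.7 dish [0.1509 0.1306] tilt [-0.003 -0.002 -1.   ] F [ 0.7 -0.2 -0.1] w 5.391525403400668e-05
[-0.09  0.21  4.8 ]
```

>>> jog_arm --steps '[{"tx": 0, "ty": 0.1, "tz": 0.8, "wx": 0, "wy": 0, "wz": 0, "grip": -1}, {"tx": 0, "ty": 0, "tz": 0.8, "wx": 0, "wy": 0, "wz": 0, "grip": -1}, {"tx": 0, "ty": 0, "tz": 0.8, "wx": 0, "wy": 0, "wz": 0, "grip": -1}, {"tx": 0, "ty": 0, "tz": 0.8, "wx": 0, "wy": 0, "wz": 0, "grip": -1}, {"tx": 0, "ty": 0, "tz": 0.8, "wx": 0, "wy": 0, "wz": 0, "grip": -1}, {"tx": 0, "ty": 0, "tz": 0.7, "wx": 0, "wy": 0, "wz": 0, "grip": -1}, {"tx": 0, "ty": 0, "tz": 0, "wx": 0, "wy": 0, "wz": 0, "grip": -1}]'

```text
t: 22.0
ee_pos: [0.6405, 0.2369, 0.1081]
tcp_rot: [0.0, 0.938, 0.346, -0.005]
wrist_force: [-0.1, 0.5, 0.6]
gripper_width: -0.0002
grasp_force: 0.0
```

```bash
python3 g.py .615 .245 .107
```

```text
t 22.0 pos [0.6405 0.2369 0.1081] psi 40.5 dish [0.1515 0.1237] tilt [-0.008 -0.003 -1.   ] F [-0.1  0.5  0.6] w -0.0002288094013064157
[-0.47 -0.76  0.04]
```

>>> jog_arm --steps '[{"tx": -0.16, "ty": -0.26, "tz": 0, "wx": 0, "wy": 0, "wz": 0, "grip": -1}, {"tx": -0.16, "ty": -0.25, "tz": 0, "wx": 0, "wy": 0, "wz": 0, "grip": -1}, {"tx": -0.16, "ty": -0.25, "tz": 0, "wx": 0, "wy": 0, "wz": 0, "grip": -1}, {"tx": -0.17, "ty": -0.33, "tz": 0, "wx": 0, "wy": 0, "wz": 0, "grip": -1}, {"tx": -0.2, "ty": -0.31, "tz": 0, "wx": 0, "wy": 0, "wz": 0, "grip": -1}, {"tx": -0.22, "ty": -0.3, "tz": 0, "wx": 0, "wy": 0, "wz": 0, "grip": -1}, {"tx": -0.25, "ty": -0.27, "tz": 0, "wx": 0, "wy": 0, "wz": 0, "grip": -1}, {"tx": -0.27, "ty": -0.25, "tz": 0, "wx": 0, "wy": 0, "wz": 0, "grip": -1}, {"tx": -0.29, "ty": -0.23, "tz": 0, "wx": 0, "wy": 0, "wz": 0, "grip": -1}, {"tx": -0.31, "ty": -0.2, "tz": 0, "wx": 0, "wy": 0, "wz": 0, "grip": -1}]'

```text
t: 23.0
ee_pos: [0.5417, 0.2563, 0.1125]
tcp_rot: [0.0, 0.938, 0.346, 0.0]
wrist_force: [-0.0, -1.2, 0.5]
gripper_width: 0.0002
grasp_force: 0.4
```

```bash
python3 arc.py .89 .01 11 -.026 .126 .106
```

```text
[0.54168503 0.25634621 0.11248557]
0.89 [0.529 0.252 0.106] [-0.42 -0.18  0.22]
0.8 [0.518 0.249 0.106] [-0.35 -0.15 -0.  ]
0.71 [0.507 0.245 0.106] [-0.36 -0.12 -0.  ]
0.63 [0.497 0.24  0.106] [-0.37 -0.09 -0.  ]
0.54 [0.488 0.234 0.106] [-0.37 -0.05 -0.  ]
0.45 [0.479 0.227 0.106] [-0.38 -0.02 -0.  ]
0.36 [0.47  0.219 0.106] [-0.38  0.01 -0.  ]
0.27 [0.463 0.211 0.106] [-0.37  0.05 -0.  ]
0.19 [0.456 0.202 0.106] [-0.37  0.08 -0.  ]
0.1 [0.45  0.192 0.106] [-0.36  0.11 -0.  ]
0.01 [0.444 0.182 0.106] [-0.35  0.14  0.  ]
```

>>> jog_arm --steps '[{"tx": -0.38, "ty": -0.18, "tz": 0.08, "wx": 0, "wy": 0, "wz": 0, "grip": -1}, {"tx": -0.35, "ty": -0.15, "tz": 0.05, "wx": 0, "wy": 0, "wz": 0, "grip": -1}, {"tx": -0.36, "ty": -0.12, "tz": 0, "wx": 0, "wy": 0, "wz": 0, "grip": -1}, {"tx": -0.37, "ty": -0.09, "tz": 0, "wx": 0, "wy": 0, "wz": 0, "grip": -1}, {"tx": -0.37, "ty": -0.05, "tz": 0, "wx": 0, "wy": 0, "wz": 0, "grip": -1}, {"tx": -0.38, "ty": -0.02, "tz": 0, "wx": 0, "wy": 0, "wz": 0, "grip": -1}, {"tx": -0.38, "ty": 0.01, "tz": 0, "wx": 0, "wy": 0, "wz": 0, "grip": -1}, {"tx": -0.37, "ty": 0.05, "tz": 0, "wx": 0, "wy": 0, "wz": 0, "grip": -1}, {"tx": -0.37, "ty": 0.08, "tz": 0, "wx": 0, "wy": 0, "wz": 0, "grip": -1}, {"tx": 0, "ty": 0, "tz": 0, "wx": 0, "wy": 0, "wz": 0, "grip": -1}]'

```text
t: 24.0
ee_pos: [0.4557, 0.2007, 0.1084]
tcp_rot: [0.0, 0.938, 0.346, -0.001]
wrist_force: [-0.9, 0.3, 0.1]
gripper_width: 0.0004
grasp_force: 0.0
```

```bash
python3 arc.py .1 .01 2 -.026 .126 .106; python3 chk.py|grep tab
```

```text
[0.45567012 0.2006566  0.10840765]
0.1 [0.45  0.192 0.106] [-0.33  0.08  0.08]
0.01 [0.444 0.182 0.106] [-0.36  0.14  0.  ]
 tab ((462.4422912597656, 192.6107635498047), (15.0016450881958, 45.746829986572266), 9.024569511413574) [-0.01246064  0.04138381] q 0.35846168414595503
 tab ((444.1969299316406, 200.42913818359375), (41.416587829589844, 27.35259246826172), 58.83734130859375) [-0.03197846  0.04499973] q 0.33329370626421445
```

>>> jog_arm --steps '[{"tx": -0.34, "ty": 0.09, "tz": 0, "wx": 0, "wy": 0, "wz": 0, "grip": -1}, {"tx": -0.25, "ty": 0.1, "tz": 0, "wx": 0, "wy": 0, "wz": 0, "grip": -1}, {"tx": 0, "ty": 0, "tz": 0, "wx": 0, "wy": 0, "wz": 0, "grip": -1}]'

```text
t: 24.4
ee_pos: [0.4466, 0.1852, 0.1084]
tcp_rot: [0.0, 0.938, 0.346, -0.001]
wrist_force: [-1.0, -0.3, -0.7]
gripper_width: 0.0001
grasp_force: 0.0
```

```bash
python3 g.py; python3 - <<'E'
from h import *
a=snap('wrist')['image'][:,:,::-1];b=snap('side')['image'][160:480,180:580,::-1]
cv2.imwrite('pics/c8.png',np.hstack([cv2.resize(a,(400,300)),cv2.resize(b,(375,300))]))
E
```

```text
t 24.4 pos [0.4466 0.1852 0.1084] psi 40.5 dish [-0.0263  0.0307] tilt [-0.002 -0.    -1.   ] F [-1.  -0.3 -0.7] w 8.083554647160849e-05
```

View pics/c8.png

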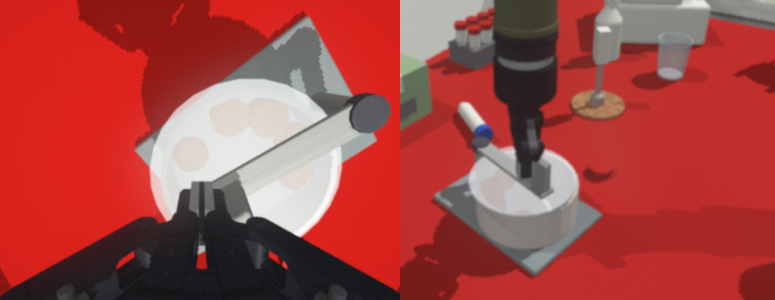

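Cover is nearly closed. Back off and measure.

>>> jog_arm --steps '[{"tx": 0.4, "ty": -0.2, "tz": 0, "wx": 0, "wy": 0, "wz": 0, "grip": -1}, {"tx": 0.3, "ty": -0.2, "tz": -0.8, "wx": 0, "wy": 0, "wz": 0, "grip": -1}, {"tx": 0, "ty": -0.6, "tz": -0.9, "wx": 0, "wy": 0, "wz": 0, "grip": -1}, {"tx": 0, "ty": -0.8, "tz": -0.9, "wx": 0, "wy": 0, "wz": 0, "grip": -1}, {"tx": 0, "ty": -0.8, "tz": -0.9, "wx": 0, "wy": 0, "wz": 0, "grip": -1}, {"tx": 0, "ty": -0.8, "tz": -0.6, "wx": 0, "wy": 0, "wz": 0, "grip": -1}, {"tx": 0, "ty": -0.8, "tz": 0, "wx": 0, "wy": 0, "wz": 0, "grip": -1}, {"tx": 0, "ty": 0, "tz": 0, "wx": 0, "wy": 0, "wz": 0, "grip": -1}]'

```text
t: 25.3
ee_pos: [0.3812, 0.299, 0.2326]
tcp_rot: [-0.001, 0.937, 0.348, 0.001]
wrist_force: [0.4, -0.4, -0.4]
gripper_width: -0.0001
grasp_force: 0.0
```

```bash
python3 g.py; python3 chk.py; python3 - <<'E'
from h import *
from g import C,E
s=snap('wrist');w=cloud(s);m=(w[...,2]>.11)&(w[...,2]<.14)&(w[...,0]>.38)&(w[...,0]<.5)&(w[...,1]>.08)&(w[...,1]<.23)
q=w[m][:,:2];print(len(q),cv2.minAreaRect((q*1000).astype(np.float32)))
a=s['image'][:,:,::-1];b=np.load('last_scene.npz')['image'][:,:,::-1]
cv2.imwrite('pics/c9.png',np.hstack([cv2.resize(a,(400,300)),cv2.resize(b,(400,300))]))
E
```

```text
t 25.3 pos [0.3812 0.299  0.2326] psi 40.7 dish [-0.1151  0.1273] tilt [ 0.002 -0.001 -1.   ] F [ 0.4 -0.4 -0.4] w -6.979572995264635e-05
scene (0.02, 0.032) 113 [ 0.5035  -0.19525  0.0263 ] 0.0319834830855621
scene (0.12, 0.165) 361 [ 0.50325 -0.18965  0.14245] 0.16474357217981542
scene (0.166, 0.19) 229 [ 0.5039  -0.19545  0.17165] 0.17716072665597124
 tab ((441.5765075683594, 165.0658721923828), (13.063434600830078, 45.885128021240234), 73.09705352783203) [-0.02676029  0.00992556] q 0.07938980762068125
side (0.02, 0.032) 121 [ 0.50095 -0.1906   0.02595] 0.03179191848104972
side (0.12, 0.165) 380 [ 0.501   -0.18505  0.1425 ] 0.16485598960642184
side (0.166, 0.19) 109 [ 0.5004 -0.191   0.1695] 0.1729556122440939
 tab ((433.5563659667969, 170.0644989013672), (13.61071491241455, 34.82972717285156), 72.34597778320312) [-0.03568315  0.01303869] q 0.09722677663825882
1796 ((441.0681457519531, 166.41287231445312), (12.56839656829834, 45.778167724609375), 72.78915405273438)
```

View pics/c9.png

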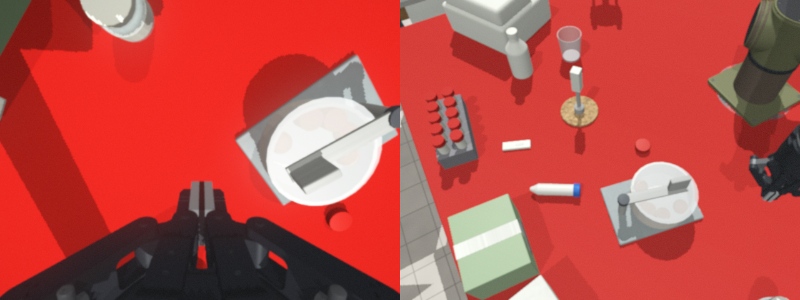

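Cover is about 0.075 rad from closed, which is inside the limit but thin. Nudge it about 7 mm more.

```bash
python3 - <<'E'
from g import *
o,R=state();p=o['ee_pos'].copy()
for d,z in(([-.027,.065],.2326),([-.027,.065],.108),([-.027,.036],.108),([-.027,.0235],.108)):
    t=np.r_[world(d),z];print(t.round(4),units(t,p));p=t
E
```

```text
[0.4535 0.2188 0.2326] [ 0.13  3.51 -0.04]
[0.4535 0.2188 0.108 ] [ 0.   -0.    4.15]
[0.4471 0.1906 0.108 ] [-0.77  0.58  0.  ]
[0.4443 0.1784 0.108 ] [-0.33  0.25  0.  ]
```

>>> jog_arm --steps '[{"tx": 0.03, "ty": 0.7, "tz": 0, "wx": 0, "wy": 0, "wz": 0, "grip": -1}, {"tx": 0.03, "ty": 0.7, "tz": 0, "wx": 0, "wy": 0, "wz": 0, "grip": -1}, {"tx": 0.03, "ty": 0.7, "tz": 0, "wx": 0, "wy": 0, "wz": 0, "grip": -1}, {"tx": 0.03, "ty": 0.7, "tz": 0, "wx": 0, "wy": 0, "wz": 0, "grip": -1}, {"tx": 0, "ty": 0.5, "tz": 0, "wx": 0, "wy": 0, "wz": 0, "grip": -1}, {"tx": 0, "ty": 0, "tz": 0.8, "wx": 0, "wy": 0, "wz": 0, "grip": -1}, {"tx": 0, "ty": 0, "tz": 0.8, "wx": 0, "wy": 0, "wz": 0, "grip": -1}, {"tx": 0, "ty": 0, "tz": 0.8, "wx": 0, "wy": 0, "wz": 0, "grip": -1}, {"tx": 0, "ty": 0, "tz": 0.8, "wx": 0, "wy": 0, "wz": 0, "grip": -1}, {"tx": 0, "ty": 0, "tz": 0.7, "wx": 0, "wy": 0, "wz": 0, "grip": -1}, {"tx": 0, "ty": 0, "tz": 0, "wx": 0, "wy": 0, "wz": 0, "grip": -1}]'

```text
t: 26.55
ee_pos: [0.4467, 0.2212, 0.1117]
tcp_rot: [0.0, 0.938, 0.346, -0.003]
wrist_force: [-0.3, 0.4, -0.5]
gripper_width: -0.0
grasp_force: 0.0
```

```bash
python3 g.py .4443 .1784 .108
```

```text
t 26.55 pos [0.4467 0.2212 0.1117] psi 40.4 dish [-0.0341  0.0659] tilt [-0.006 -0.002 -1.   ] F [-0.3  0.4 -0.5] w -2.438192121605406e-05
[-0.99  1.04  0.13]
```

>>> jog_arm --steps '[{"tx": -0.35, "ty": 0.27, "tz": 0.1, "wx": 0, "wy": 0, "wz": 0, "grip": -1}, {"tx": -0.3, "ty": 0.23, "tz": 0, "wx": 0, "wy": 0, "wz": 0, "grip": -1}, {"tx": -0.15, "ty": 0.11, "tz": 0, "wx": 0, "wy": 0, "wz": 0, "grip": -1}, {"tx": -0.15, "ty": 0.11, "tz": 0, "wx": 0, "wy": 0, "wz": 0, "grip": -1}, {"tx": -0.1, "ty": 0.08, "tz": 0, "wx": 0, "wy": 0, "wz": 0, "grip": -1}, {"tx": 0, "ty": 0, "tz": 0, "wx": 0, "wy": 0, "wz": 0, "grip": -1}]'

```text
t: 27.15
ee_pos: [0.4407, 0.1838, 0.1121]
tcp_rot: [-0.0, 0.938, 0.346, 0.0]
wrist_force: [0.4, 0.3, 0.4]
gripper_width: -0.0003
grasp_force: 0.0
```

```bash
python3 g.py
```

```text
t 27.15 pos [0.4407 0.1838 0.1121] psi 40.5 dish [-0.0318  0.028 ] tilt [ 0.001  0.    -1.   ] F [0.4 0.3 0.4] w -0.0002517260684555792
```

>>> jog_arm --steps '[{"tx": -0.06, "ty": 0.05, "tz": 0, "wx": 0, "wy": 0, "wz": 0, "grip": -1}, {"tx": -0.06, "ty": 0.04, "tz": 0, "wx": 0, "wy": 0, "wz": 0, "grip": -1}, {"tx": 0, "ty": 0, "tz": 0, "wx": 0, "wy": 0, "wz": 0, "grip": -1}, {"tx": 0.4, "ty": -0.3, "tz": 0, "wx": 0, "wy": 0, "wz": 0, "grip": -1}, {"tx": 0.3, "ty": -0.2, "tz": -0.8, "wx": 0, "wy": 0, "wz": 0, "grip": -1}, {"tx": 0, "ty": -0.6, "tz": -0.9, "wx": 0, "wy": 0, "wz": 0, "grip": -1}, {"tx": 0, "ty": -0.8, "tz": -0.9, "wx": 0, "wy": 0, "wz": 0, "grip": -1}, {"tx": 0, "ty": -0.8, "tz": -0.9, "wx": 0, "wy": 0, "wz": 0, "grip": -1}, {"tx": 0, "ty": -0.8, "tz": -0.6, "wx": 0, "wy": 0, "wz": 0, "grip": -1}, {"tx": 0, "ty": -0.8, "tz": 0, "wx": 0, "wy": 0, "wz": 0, "grip": -1}, {"tx": 0, "ty": 0, "tz": 0, "wx": 0, "wy": 0, "wz": 0, "grip": -1}, {"tx": 0, "ty": 0, "tz": 0, "wx": 0, "wy": 0, "wz": 0, "grip": -1}]'

```text
t: 28.35
ee_pos: [0.3715, 0.2924, 0.2345]
tcp_rot: [0.0, 0.938, 0.347, 0.0]
wrist_force: [-0.1, -0.4, -0.7]
gripper_width: 0.0002
grasp_force: 0.0
```

```bash
python3 g.py; python3 chk.py|grep -A0 tab
```

```text
t 28.35 pos [0.3715 0.2924 0.2345] psi 40.6 dish [-0.1231  0.1188] tilt [-0.  0. -1.] F [-0.1 -0.4 -0.7] w 0.000249052721562037
 tab ((439.7033996582031, 158.98277282714844), (13.248625755310059, 46.346351623535156), 76.03837585449219) [-0.02725023  0.00357949] q 0.028570916560111046
--
 tab ((430.2320556640625, 167.95545959472656), (31.66516876220703, 14.137958526611328), 12.633312225341797) [-0.03846246  0.01025041] q 0.07497447252982384
```

```bash
python3 -c "
from bench import ctrl
print(ctrl.close_job())"
```

```text
the job is handed in; nothing more can be done
None
```

The job is handed in, with no verdict returned: the beads were stirred once round counter-clockwise, the stirrer is upright on its pad, the cover is about 0.02 rad from closed, and I saw no beads spilled or bystanders moved, at about 28 s of the 72 s allowed.

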